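# Nest three serving pails on one barbed hook, largest first

### The job

Hang the three steel serving pails on the arm of the hook stand, the largest first, then the middle one, then the smallest in front. With the last one press the row gently back against the sprung buffer until the spring barb near the tip snaps up in front of the smallest pail's loop, then let go and leave all three hanging still. Never push or knock the hook stand hard (keep below 20 N), and leave the other things on the table where they are.

Things in the scene. Friction and masses are not known exactly. Their poses are not given: they have to be found in the camera images.
- stand: hook stand, fixed to the table; origin on the table under its 24 mm column, z up, the arm points along its -x. Base plate 150 x 110 mm, 12 mm thick, x -95 to +55 mm. Square arm 10 x 10 mm, level, centre line y = 0, z = 225 mm, flat top at z = 230 mm; block on the column to z = 238 mm. The arm is telescopic, pulled out by an unmeasured e of 0 to 34 mm; it does not slide in use
- hook_root (a point): fixed point of the stand on the arm's centre line, 55 mm from the column axis (stand x = -55). Outwards (-x) from it on the arm: face of the sprung buffer at e (24 x 26 mm; yields 5 mm towards the column, 2 N to start, about 9 N at 5 mm, then solid), free end of the barb at 71+e, barb pivot 86+e, round tip 98+e mm
- pail_large: the largest steel serving pail, open, 84 mm across the rim, 50 mm high, about 260 g (+-25 %), standing; origin at the centre of its underside, z up. A rigid bail (straps at y = +-42 mm, in the plane x = 0) rises to a hanging loop and a grip tab; total height 241 mm. The same after a half turn
- large_eye (a point): centre of that pail's loop, 192 mm above its underside: a square sleeve open along the pail's x, 18 x 18 mm inside, 26 x 26 outside, 24 mm long. On it a solid grip tab, 12 mm (x) by 18 mm (y), 13 to 49 mm above this point; grip it across its 18 mm. Hung on the arm this point is at 221 mm height
- pail_medium: the middle steel serving pail, open, 68 mm across the rim, 42 mm high, about 200 g (+-25 %), standing; origin at the centre of its underside, z up. A rigid bail (straps at y = +-34 mm, in the plane x = 0) rises to a hanging loop and a grip tab; total height 181 mm. The same after a half turn
- medium_eye (a point): centre of that pail's loop, 132 mm above its underside: a square sleeve open along the pail's x, 18 x 18 mm inside, 26 x 26 outside, 24 mm long. On it a solid grip tab, 12 mm (x) by 18 mm (y), 13 to 49 mm above this point; grip it across its 18 mm. Hung on the arm this point is at 221 mm height
- pail_small: the smallest steel serving pail, open, 54 mm across the rim, 34 mm high, about 150 g (+-25 %), standing; origin at the centre of its underside, z up. A rigid bail (straps at y = +-27 mm, in the plane x = 0) rises to a hanging loop and a grip tab; total height 129 mm. The same after a half turn
- small_eye (a point): centre of that pail's loop, 80 mm above its underside: a square sleeve open along the pail's x, 18 x 18 mm inside, 26 x 26 outside, 24 mm long. On it a solid grip tab, 12 mm (x) by 18 mm (y), 13 to 49 mm above this point; grip it across its 18 mm. Hung on the arm this point is at 221 mm height
- thali: steel plate, 280 mm across, 20 mm high, lying right; origin under its centre; bystander
- katori_a: white ceramic bowl, 80 mm across, 38 mm high, on the thali; bystander
- katori_b: the same bowl on the table at the left; bystander
- tumbler: steel tumbler, 68 mm across, 90 mm high; bystander
- ladle: steel sambar ladle, 72 mm bowl (origin under it), 215 mm handle towards its -x, 38 mm high; bystander
- jar: glass jar, 68 mm across, 100 mm high; bystander
- barb_zone (a point): fixed point of the stand on the arm's top, where the barb's free end lies at e = 0. Barb: sprung steel leaf 16 mm long, 7 wide, hinged at its tip end, free end up 6 mm; a loop slides over it (1 to 2 N) towards the column, not back. The row must go 2 mm or more into the buffer for it to rise (hung pails add 1 to 4 N drag); a loop left lying over it is tilted 0.1 rad or so, else hangs level

How it is judged (in metres and radians):
On the way, in this order (a step that is already met when the one before it is completed fails the run):
1. the large pail hangs by its loop on the arm, behind the barb, and is let go (x of large_eye in the frame of stand between -0.147 and -0.04 m and y of large_eye in the frame of stand between -0.007 and 0.007 m and z of large_eye in the frame of stand between 0.213 and 0.233 m and contact force between the fingers and pail_large below 0.3 N), for 0.1 s.
2. then the middle pail hangs in front of it behind the barb and is let go (x of medium_eye in the frame of stand between -0.15 and -0.06 m and y of medium_eye in the frame of stand between -0.007 and 0.007 m and z of medium_eye in the frame of stand between 0.213 and 0.233 m and contact force between the fingers and pail_medium below 0.3 N), for 0.1 s.
3. then the small pail hangs in front of both and is let go (x of small_eye in the frame of stand between -0.168 and -0.09 m and y of small_eye in the frame of stand between -0.007 and 0.007 m and z of small_eye in the frame of stand between 0.213 and 0.233 m and contact force between the fingers and pail_small below 0.3 N), for 0.1 s.
At the end, for the whole second after the job is handed in: All three pails hang by their loops on the arm: large nearest the column, then middle, then small; neighbouring loop centres at most 27.5 mm apart; each within 0.05 rad of upright (a loop still lying over the barb tilts more, so the barb is up in front of the row); at rest and released (x of large_eye in the frame of stand between -0.11 and -0.05 m and y of large_eye in the frame of stand between -0.007 and 0.007 m and z of large_eye in the frame of stand between 0.213 and 0.233 m and x of medium_eye in the frame of stand between -0.134 and -0.074 m and y of medium_eye in the frame of stand between -0.007 and 0.007 m and z of medium_eye in the frame of stand between 0.213 and 0.233 m and x of small_eye in the frame of stand between -0.158 and -0.1 m and y of small_eye in the frame of stand between -0.007 and 0.007 m and z of small_eye in the frame of stand between 0.213 and 0.233 m and distance between large_eye and medium_eye below 0.0275 m and distance between medium_eye and small_eye below 0.0275 m and distance between large_eye and small_eye above 0.044 m and angle between each of pail_large, pail_medium, pail_small's own z axis and vertical below 0.05 rad and linear speed of each of pail_large, pail_medium, pail_small below 0.03 m/s); the robot touches nothing.
It fails at once if a pail is pressed or knocked against the hook stand with more than 20 N (contact force between any of pail_large, pail_medium, pail_small and stand above 20 N).
It fails at once if the robot itself presses the hook stand with more than 20 N (contact force between any of the fingers, the arm and stand above 20 N).
It fails at once if one of the loose other things (thali, bowls, tumbler, ladle, jar) is moved more than 20 mm (distance of any of thali, katori_a, katori_b, tumbler, ladle, jar from where it was at the start of the episode above 0.02 m).
It also fails if it takes over 72 s, if anything falls off the work surface, if the arm or the gripper's body presses on something with over 40 N, if the wrist force passes 120 N, or if a joint passes its speed limit or range.

### The arm

A 6-joint arm with a two-finger parallel gripper is mounted at the origin on the work surface. World frame = base frame: x ahead of the robot, y to its left, z up, the work surface at z = 0. Lengths are in m, angles in degrees, forces in N, time in s.
With the tool pointing down it reaches from about 0.3 to 0.775 m from the base axis. Payload 14.6 kg.
Tool frame: the origin (TCP) lies between the finger pads; the fingertips stand 14 mm ahead of it and the grasp point (between the pads) lies 5 mm behind it (bot.tip_reach is the distance from the TCP to the fingertips, in m); x points along the fingers, y is the direction in which the jaws open and shut, and the axes are right-handed (so a half turn about x gives the same grasp; the last joint's range is limited). The gripper opens to 85 mm and grips with 20 to 120 N. Pads are 22 mm wide; open, the fingers measure 114 mm over their backs; the gripper's body (76 mm by 85 mm) begins 54 mm behind the grasp point. The pads swing forward as they close: fully open they stand 13 mm farther back than shut.
Start: joints at [69.179, 17.183, 87.147, -0, 75.671, -3.816], TCP at [0.161, 0.526, 0.245] pointing down, gripper open.
Joint ranges: [-173.82, 173.82], [-45.26, 126.66], [13.44, 144.39], [-59.66, 239.66], [0, 175.72], [-146.38, 146.38]. Speed limits (degrees/s): [127.2, 127.2, 147.25, 180, 180, 180].

### API

Orientations are given as a 3x3 rotation matrix whose columns are the frame's x, y, z axes.
In Python, from station import telemetry, capture, hand_in, bot gives the robot as it stands.
- The arm moves only by the tool jog_arm, never from a script. Its argument "series" is a list of rows, each a list of 7 numbers: the shift along the tool's x, y, z in cm, then the turn, a rotation vector about the tool's x, y, z in rad, then the finger opening in cm, from 0 to 8.54. A call has 1 to 12 rows; each row is the pose to reach, as a shift and turn from the pose commanded when the call began, along the tool's axes at that moment; what a row does not reach only later rows make up. A row lasts 1/10 s, in which the tool goes at most 50 mm and 8.59 degrees, less where a joint would pass 70% of its speed; a pose out of reach is approached as far as the arm can. A call with a gripper value outside its range is refused whole. The fingers move at their own pace and stop on an object; "squeeze" is the grip in N (left out, the last holds). Time passes only in rows, so rows that repeat a pose let the fingers close. It gives the time, the measured TCP pose, the force and the opening at its end, in the units of the state.
- telemetry.get_state(): the state, without advancing time (a new reading comes with each control period).
- capture(name): name is "scene" or "side" or "wrist"; returns a dict with "image" (420x560x3 uint8, red, green, blue), "fx", "fy", "cx", "cy" (pixels), "extrinsics" (4x4, takes a point from camera to world coordinates). Camera axes: x right, y down, z forward; pixel columns grow to the right and rows downward; lengths in m; the calibration is good to about 2 mm. A picture is of the moment at which its call begins. There is no depth.
- hand_in(): hands the job in, once; it reports no verdict.
The state is a dict: "time": time; "joint_pos": joint angles; "qvel": joint speeds; "joint_efforts": joint torques, N m; "ee_pos": TCP position; "tcp_rot": TCP orientation; "ft_force": force on the tool from outside, world axes, zero at the start; "wrist_torque": the same for the moment, N m; "gripper_width": finger opening in m.
Only numpy, scipy, OpenCV 4.12 (cv2) and the standard library are available. Lean on these libraries where they do the work, as an engineer would, in place of code of your own. Each camera call takes 0.05 s, during which the arm holds its last target.

## Working session

There is one attempt and no reset: what is moved stays moved. The work goes in short steps, Python scripts to look and compute and a tool call to move; the robot and the scene stay as the last step left them, time stands still between calls to the robot, and variables do not carry over. Pictures are saved under pics/ and viewed, and the job is handed in when it is done.

Besides the shell and the picture viewer there is one more tool, called after "Request:" as name(argument=value, ...), one argument or row to a line, values as JSON. jog_arm: Moves the arm, as the interface text tells. Its arguments: {"type":"object","properties":{"series":{"type":"array"},"squeeze":{"type":"number"}},"required":["series"]}

```bash
mkdir -p pics; ls
python3 - <<'E'
from station import telemetry, capture, bot
import cv2,numpy as np
print(telemetry.get_state()); print([a for a in dir(bot) if a[0]!='_'])
for n in ["scene","side","wrist"]:
    c=capture(n); cv2.imwrite(f"pics/{n}0.png",c["image"][:,:,::-1]); print(n,c["fx"],c["cx"],c["cy"],np.round(c["extrinsics"],4).tolist())
E
```

```text
pics
{'time': 0.0, 'joint_pos': array([ 6.91777679e+01,  1.72146975e+01,  8.71824174e+01,  3.84345304e-04,
        7.56692305e+01, -3.81525730e+00]), 'qvel': array([ 0.03892569,  0.01281721, -0.0220339 ,  0.05295   ,  0.0081645 ,
       -0.10780942]), 'joint_efforts': array([ 1.01184611e-03, -5.43503344e+01, -3.61799097e+01, -2.65375348e-05,
        4.00458826e-03,  3.46042350e-05]), 'ee_pos': array([0.16078305, 0.52573671, 0.24471458]), 'tcp_rot': array([[-4.17689403e-04,  2.92489466e-01,  9.56268654e-01],
       [-1.08000731e-03,  9.56268047e-01, -2.92489752e-01],
       [-9.99999330e-01, -1.15494700e-03, -8.35322683e-05]]), 'ft_force': array([-0.40209371, -0.14507873,  0.68473525]), 'wrist_torque': array([ 0.01761795,  0.0097893 , -0.05360353]), 'gripper_width': 0.08566735300436931}
['PlanningError', 'tip_reach']
scene 442.10772961253844 274.7922765373003 211.94170859367568 [[0.5512, 0.6816, -0.4812, 1.0979], [0.8343, -0.4577, 0.3072, -0.4402], [-0.0109, -0.5709, -0.821, 1.0596], [0.0, 0.0, 0.0, 1.0]]
side 414.1324690001491 280.8893390565693 206.2565916898572 [[0.9872, -0.0773, 0.1393, 0.4133], [-0.1589, -0.5396, 0.8268, -1.0425], [0.0113, -0.8383, -0.545, 0.7758], [0.0, 0.0, 0.0, 1.0]]
wrist 308.175130290765 280.74102713298333 201.3343270629046 [[0.2924, 0.9102, 0.2933, 0.0863], [0.9563, -0.278, -0.0906, 0.5484], [-0.0009, 0.3069, -0.9517, 0.3734], [0.0, 0.0, 0.0, 1.0]]
```

View pics/scene0.png

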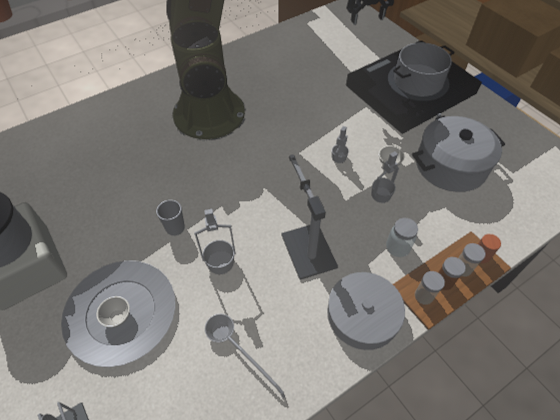

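View pics/side0.png

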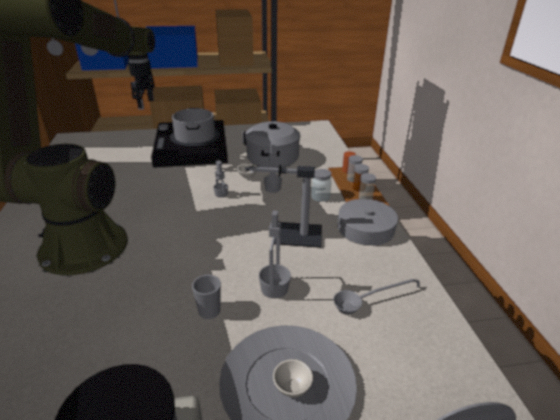

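View pics/wrist0.png

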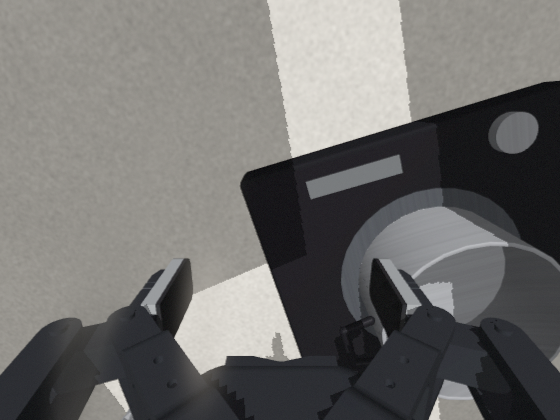

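```bash
cat > h.py <<'E'
from station import telemetry, capture, bot
import cv2,numpy as np
from scipy.optimize import least_squares
np.set_printoptions(suppress=True,precision=4)
def crop(c,x0,y0,w,h,s,name,pts=()):
    im=c["image"][:,:,::-1].copy()[y0:y0+h,x0:x0+w]
    im=cv2.resize(im,None,fx=s,fy=s,interpolation=cv2.INTER_CUBIC)
    im=cv2.convertScaleAbs(im,alpha=1.4,beta=15)
    for k in range(0,w,20): 
        cv2.line(im,(k*s,0),(k*s,6),(0,255,255),1); cv2.putText(im,str(x0+k),(k*s,16),0,.35,(0,255,255),1)
    for k in range(0,h,20): 
        cv2.line(im,(0,k*s),(6,k*s),(0,255,255),1); cv2.putText(im,str(y0+k),(8,k*s+4),0,.35,(0,255,255),1)
    for p in pts: cv2.circle(im,(int((p[0]-x0+.5)*s),int((p[1]-y0+.5)*s)),3,(0,0,255),1)
    cv2.imwrite("pics/"+name+".png",im)
def proj(c,P):
    E=c["extrinsics"]; q=(np.atleast_2d(P)-E[:3,3])@E[:3,:3]
    return np.c_[c["fx"]*q[:,0]/q[:,2]+c["cx"], c["fy"]*q[:,1]/q[:,2]+c["cy"]]
def ray(c,u,v):
    E=c["extrinsics"]; d=E[:3,:3]@np.array([(u-c["cx"])/c["fx"],(v-c["cy"])/c["fy"],1]); return E[:3,3],d/np.linalg.norm(d)
def atz(c,u,v,z):
    o,d=ray(c,u,v); return o+d*(z-o[2])/d[2]
def tri(*obs):
    A=np.zeros((3,3));b=np.zeros(3)
    for c,u,v in obs:
        o,d=ray(c,u,v);M=np.eye(3)-np.outer(d,d);A+=M;b+=M@o
    p=np.linalg.solve(A,b)
    return p,[np.linalg.norm(proj(c,p)[0]-[u,v]) for c,u,v in obs]
E
python3 - <<'E'
from h import *
import pickle
C={n:capture(n) for n in ["scene","side"]}
pickle.dump(C,open("c0.pkl","wb"))
s=C["scene"];d=C["side"]
crop(s,270,110,150,170,4-1,"s_a"); crop(s,180,190,80,100,6,"s_b"); crop(s,310,110,110,100,6,"s_c")
crop(d,190,140,150,170,3,"d_a"); crop(d,190,150,110,60,7,"d_c"); crop(d,240,200,80,110,5,"d_b"); crop(d,240,150,90,100,6,"d_s");crop(s,275,145,80,140,4,"s_s")
E
```

```text
(no output)
```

View pics/s_s.png

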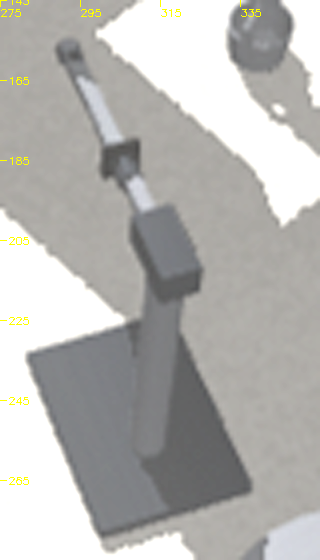

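View pics/d_s.png

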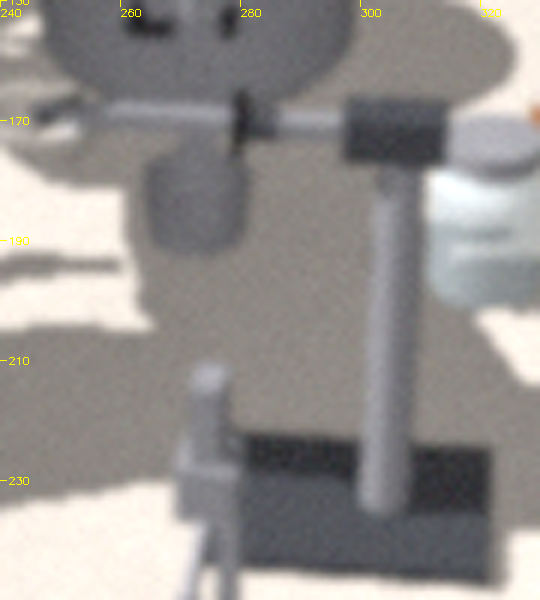

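View pics/s_c.png

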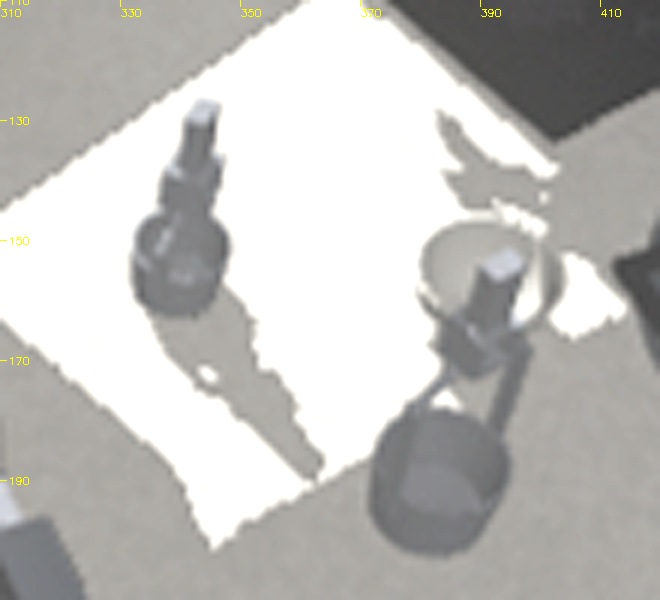

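View pics/d_c.png

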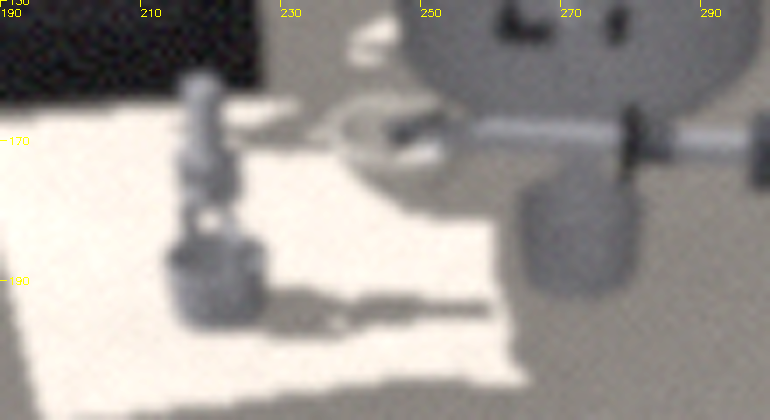

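View pics/s_b.png

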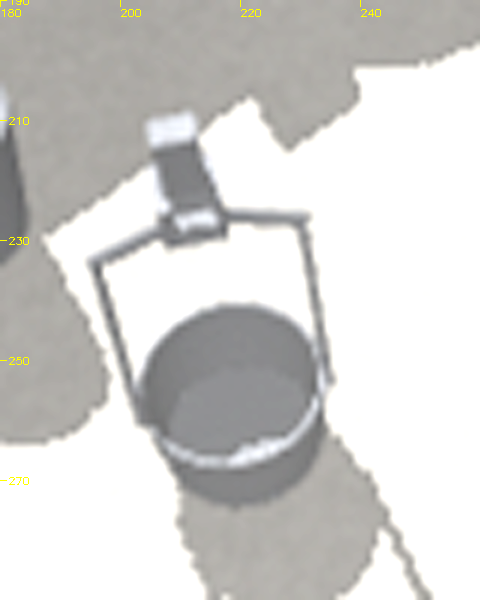

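View pics/d_b.png

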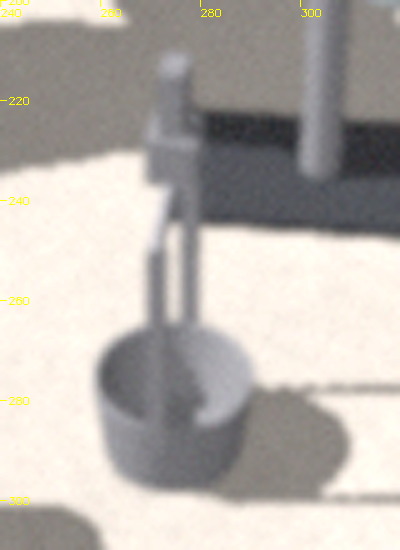

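```bash
cat > fit0.py <<'E'
from h import *
import pickle
C=pickle.load(open("c0.pkl","rb")); s=C["scene"];d=C["side"]
def W(p,P): 
    x,y,a=p[:3];R=np.array([[np.cos(a),-np.sin(a),0],[np.sin(a),np.cos(a),0],[0,0,1]]);return np.atleast_2d(P)@R.T+[x,y,0]
obs=[(s,(-.095,.055,.012),308.7,225),(s,(-.095,-.055,.012),281.75,233.2),(s,(.055,.055,.012),337.5,267.5),(s,(.055,-.055,.012),300,278.7),
 (s,(0,0,.012),312,257.8),(d,(0,0,.012),303,233.5),(d,(.055,-.055,0.012),321.5,245)]
def f(p): return np.concatenate([proj(c,W(p,P))[0]-[u,v] for c,P,u,v in obs])
r=least_squares(f,[.6,0,0]); print(r.x,np.degrees(r.x[2])); print(f(r.x).reshape(-1,2))
p=r.x; np.save("stand.npy",p)
for e in (0,.017,.034):
    L=-.055-e
    P=W(p,[[L,0,.225],[L,.012,.238],[L,-.012,.238],[L,.012,.212],[L,-.012,.212],[L-.098,0,.225],[L-.071,0,.23],[L-.086,0,.23]])
    print(e,"scene",proj(s,P).round(1).tolist(),"\n side",proj(d,P).round(1).tolist())
# pails: tab tops
for n,H,(a,b),(g,h) in [("L",.241,(208.2,211),(275,211.5)),("M",.181,(391.5,153.3),None or (0,0)),("S",.129,(343,128.5),(217.7,161))]:
    print(n,atz(s,a,b,H), tri((s,a,b),(d,g,h)) if g else "")
E
python3 fit0.py
```

```text
[ 0.6569 -0.0482 -0.2059] -11.795019518822274
[[ 5.3537 -2.9422]
 [-3.6627  1.2244]
 [ 0.0657 -1.7959]
 [-0.4462  1.0735]
 [-1.8631 -2.1336]
 [ 1.9367  0.3984]
 [ 2.097   0.7443]]
0 scene [[305.5, 192.7], [310.4, 187.9], [301.1, 190.9], [309.8, 194.5], [300.7, 197.6], [289.5, 163.7], [293.8, 170.1], [291.4, 165.8]] 
 side [[288.5, 172.1], [288.8, 166.0], [288.5, 170.0], [288.6, 174.1], [288.3, 178.2], [253.6, 171.0], [263.2, 169.7], [257.8, 169.5]]
0.017 scene [[302.6, 187.5], [307.5, 182.6], [298.2, 185.6], [306.9, 189.3], [297.8, 192.3], [286.9, 158.9], [291.1, 165.2], [288.8, 160.9]] 
 side [[282.5, 171.9], [282.7, 165.8], [282.3, 169.8], [282.6, 173.9], [282.2, 178.0], [247.6, 170.8], [257.1, 169.5], [251.8, 169.3]]
0.034 scene [[299.8, 182.3], [304.6, 177.5], [295.3, 180.4], [304.1, 184.2], [295.0, 187.1], [284.3, 154.2], [288.4, 160.4], [286.1, 156.2]] 
 side [[276.4, 171.7], [276.6, 165.6], [276.2, 169.6], [276.6, 173.7], [276.1, 177.9], [241.5, 170.6], [251.1, 169.3], [245.7, 169.1]]
L [ 0.5319 -0.2575  0.241 ] (array([ 0.5328, -0.2575,  0.2441]), [np.float64(0.5182112889840863), np.float64(0.5068121530492116)])
M [0.5975 0.2506 0.181 ] 
S [0.4148 0.2397 0.129 ] (array([0.4114, 0.2421, 0.1301]), [np.float64(1.2529967161067646), np.float64(1.0819418860328074)])
```

```bash
cat > fit1.py <<'E'
from h import *
import pickle
C=pickle.load(open("c0.pkl","rb")); s=C["scene"];d=C["side"]
def W(p,P): 
    x,y,a=p[:3];R=np.array([[np.cos(a),-np.sin(a),0],[np.sin(a),np.cos(a),0],[0,0,1]]);return np.atleast_2d(P)@R.T+[x,y,0]
obs=[(s,(-.095,.055,.012),315.7,222.7),(s,(-.095,-.055,.012),281.75,233.2),(s,(.055,.055,.012),337.5,267.5),(s,(.055,-.055,.012),300,278.7),
 (s,(0,0,.012),312,257.0),(d,(0,0,.012),303,233.5),(d,(.055,-.055,0.012),321.5,245),(d,(.055,.055,0.012),321.5,225)]
def f(p): return np.concatenate([proj(c,W(p,P))[0]-[u,v] for c,P,u,v in obs])
r=least_squares(f,[.6,0,0],loss="soft_l1"); print(r.x,np.degrees(r.x[2])); print(f(r.x).reshape(-1,2))
p=r.x; np.save("stand.npy",p)
for e in (0,.017,.034):
    L=-.055-e
    P=W(p,[[L,0,.225],[L,.012,.238],[L,-.012,.238],[L,.012,.212],[L,-.012,.212],[L-.098,0,.225],[L-.071,0,.23],[L-.086,0,.23]])
    print(e,"scene",proj(s,P).round(1).tolist(),"\n side",proj(d,P).round(1).tolist())
E
python3 fit1.py
python3 - <<'E'
from h import *
import pickle
C=pickle.load(open("c0.pkl","rb")); s=C["scene"];d=C["side"]
crop(s,280,145,50,70,8,"s_arm"); crop(d,235,155,80,32,9,"d_arm")
E
```

```text
[ 0.6574 -0.0453 -0.2521] -14.44427278249984
[[ 1.0598 -0.7463]
 [-1.5507 -0.3297]
 [ 0.5777 -1.09  ]
 [-0.7014  0.1491]
 [-0.8865 -1.715 ]
 [ 1.9072 -0.1725]
 [ 1.1812  0.617 ]
 [ 1.4605 -0.8746]]
0 scene [[307.6, 192.0], [312.6, 187.3], [303.1, 190.0], [312.0, 194.0], [302.7, 196.7], [293.2, 162.6], [297.1, 169.1], [295.0, 164.7]] 
 side [[288.6, 171.2], [289.0, 165.1], [288.3, 169.0], [288.8, 173.2], [288.1, 177.3], [254.0, 169.3], [263.5, 168.2], [258.2, 167.9]]
0.017 scene [[305.0, 186.7], [310.0, 182.0], [300.5, 184.7], [309.4, 188.7], [300.1, 191.4], [290.9, 157.7], [294.7, 164.1], [292.6, 159.8]] 
 side [[282.5, 170.8], [283.0, 164.7], [282.2, 168.7], [282.9, 172.9], [282.1, 177.0], [248.0, 169.0], [257.5, 167.9], [252.2, 167.6]]
0.034 scene [[302.5, 181.5], [307.4, 176.8], [298.0, 179.4], [306.8, 183.5], [297.6, 186.1], [288.5, 153.0], [292.3, 159.2], [290.2, 155.0]] 
 side [[276.5, 170.5], [277.0, 164.4], [276.1, 168.4], [276.9, 172.6], [276.1, 176.6], [242.1, 168.7], [251.5, 167.6], [246.2, 167.3]]
```

View pics/s_arm.png

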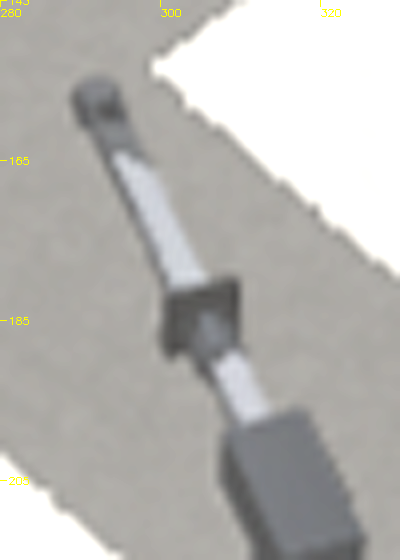

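View pics/d_arm.png

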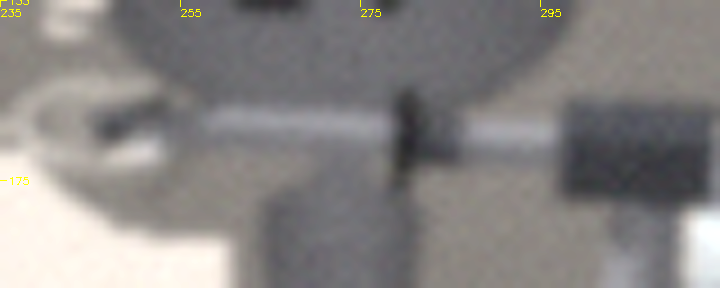

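```bash
cat >> h.py <<'E'
def yawR(a): # tool down, tool z at heading a (rad)
    z=np.array([np.cos(a),np.sin(a),0]);x=np.array([0,0,-1.]);return np.c_[x,np.cross(z,x),z]
def move(P,a,frm=None):
    from scipy.spatial.transform import Rotation as Ro
    st=telemetry.get_state(); R=st["tcp_rot"];p=st["ee_pos"]
    if frm is not None: p,R=np.array(frm[0]),yawR(frm[1])
    d=R.T@(np.array(P)-p)*100; w=Ro.from_matrix(R.T@yawR(a)).as_rotvec()
    print("t",st["time"],"p",p,"yaw",np.degrees(np.arctan2(R[1,2],R[0,2])),"-> d(cm)",d.round(2),"w",w.round(4),"rows",np.linalg.norm(d)/5,np.degrees(np.linalg.norm(w))/8.59)
    return d,w
E
python3 - <<'E'
from h import *
move([.525,.217,.37],-.252); move([.618,-.035,.38],-.252,([.525,.217,.37],-.252))
E
```

```text
t 0.25 p [0.1608 0.5259 0.245 ] yaw -17.00611507179077 -> d(cm) [-12.49 -18.89  43.86] w [-0.0448 -0.0001  0.0005] rows 9.871937020671718 0.2989244906049521
t 0.25 p [0.525 0.217 0.37 ] yaw -14.438536437296746 -> d(cm) [ -1.   -22.09  15.29] w [0. 0. 0.] rows 5.375983630927459 0.0
```

Request:
jog_arm(
  series=[
    [-5,0,0,0,0,0,5],
    [-12.5,-18.9,43.9,-0.045,0,0,5],
    [-12.5,-18.9,43.9,-0.045,0,0,5],
    [-12.5,-18.9,43.9,-0.045,0,0,5],
    [-12.5,-18.9,43.9,-0.045,0,0,5],
    [-12.5,-18.9,43.9,-0.045,0,0,5],
    [-12.5,-18.9,43.9,-0.045,0,0,5],
    [-12.5,-18.9,43.9,-0.045,0,0,5],
    [-12.5,-18.9,43.9,-0.045,0,0,5],
    [-12.5,-18.9,43.9,-0.045,0,0,5],
    [-12.5,-18.9,43.9,-0.045,0,0,5],
    [-12.5,-18.9,43.9,-0.045,0,0,5],
  ],
  squeeze=40,
)

```text
time: 1.45
ee_pos: [0.5278, 0.214, 0.37]
tcp_rot: [[-0.0, 0.253, 0.967], [-0.001, 0.967, -0.253], [-1.0, -0.001, 0.0]]
ft_force: [-0.4, 0.9, -0.6]
gripper_width: 0.0497
```

Run:
```python
from h import *
import pickle
c=capture("wrist"); pickle.dump(c,open("w1.pkl","wb")); cv2.imwrite("pics/w1.png",c["image"][:,:,::-1])
move([.618,-.035,.38],-.252)
```

```text
t 1.5 p [0.5264 0.2155 0.3698] yaw -14.585506126333552 -> d(cm) [ -1.02 -21.94  15.17] w [-0.0026 -0.0005  0.0003] rows 5.338342026237812 0.017640454033183723
```

View pics/w1.png

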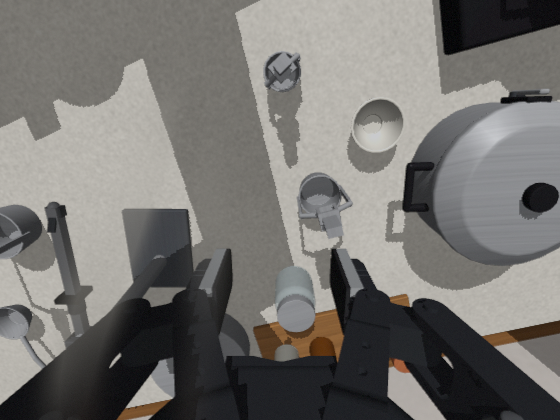

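Run:
```python
from h import *
import pickle
c=pickle.load(open("w1.pkl","rb")); crop(c,250,40,120,210,4-1,"w1m")
crop(c,255,40,60,60,8,"w1s"); crop(c,290,160,70,90,7,"w1med")
```

```text
(no output)
```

View pics/w1s.png

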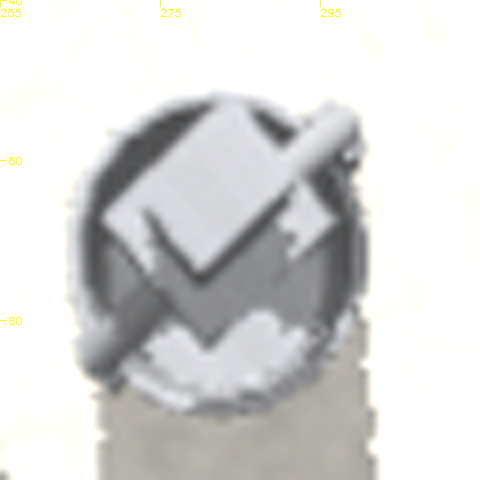

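View pics/w1med.png

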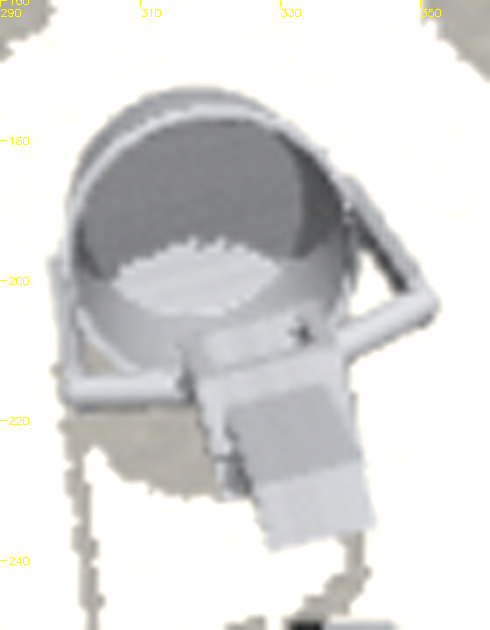

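Request:
jog_arm(
  series=[
    [-1,-22,15,0,0,0,5],
    [-1,-22,15,0,0,0,5],
    [-1,-22,15,0,0,0,5],
    [-1,-22,15,0,0,0,5],
    [-1,-22,15,0,0,0,5],
    [-1,-22,15,0,0,0,5],
    [-1,-22,15,0,0,0,5],
    [-1,-22,15,0,0,0,5],
  ],
)

```text
time: 2.3
ee_pos: [0.6156, -0.0323, 0.3802]
tcp_rot: [[-0.0, 0.248, 0.969], [0.0, 0.969, -0.248], [-1.0, 0.0, -0.0]]
ft_force: [-0.2, -0.5, -0.2]
gripper_width: 0.05
```

Run:
```python
from h import *
import pickle
c=capture("wrist"); pickle.dump(c,open("w2.pkl","wb")); cv2.imwrite("pics/w2.png",c["image"][:,:,::-1])
```

```text
(no output)
```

View pics/w2.png

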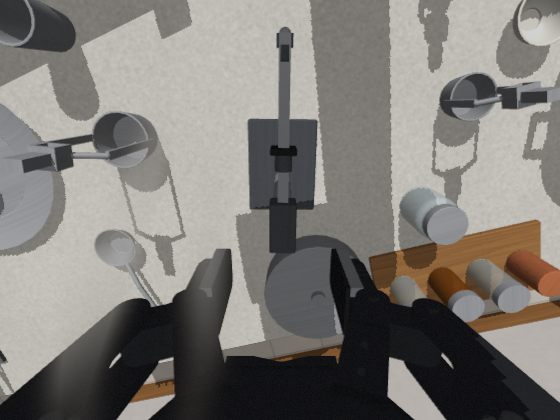

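Run:
```python
from h import *
import pickle
c=pickle.load(open("w2.pkl","rb")); print(c["extrinsics"])
crop(c,240,20,90,100,6,"w2a"); crop(c,235,110,95,150,4,"w2b"); crop(c,10,105,150,80,5,"w2L"); crop(c,435,60,125,70,6,"w2M")
```

```text
[[ 0.2483  0.922   0.2971  0.5401]
 [ 0.9687 -0.2364 -0.0758 -0.0133]
 [ 0.0004  0.3066 -0.9518  0.5088]
 [ 0.      0.      0.      1.    ]]
```

View pics/w2a.png

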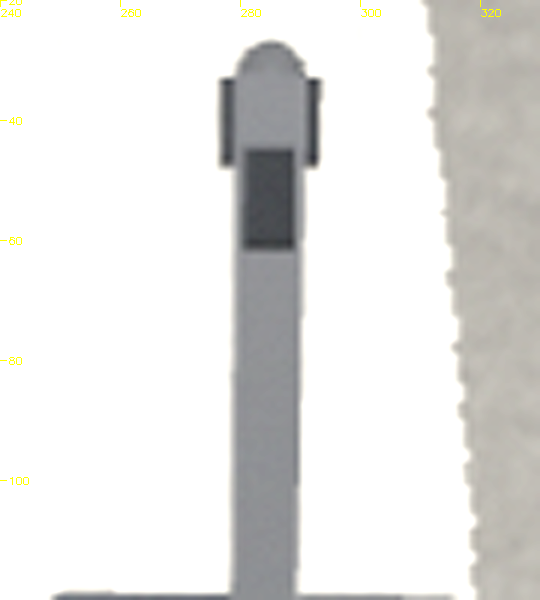

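View pics/w2b.png

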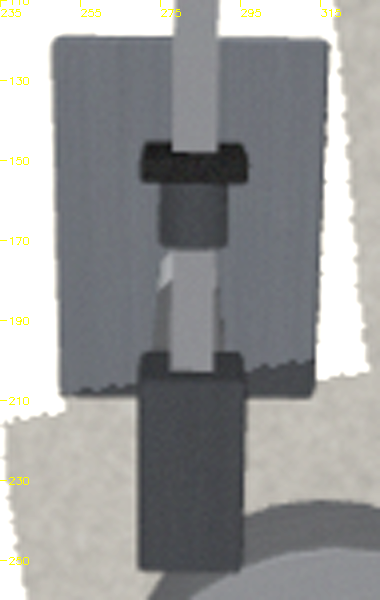

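View pics/w2L.png

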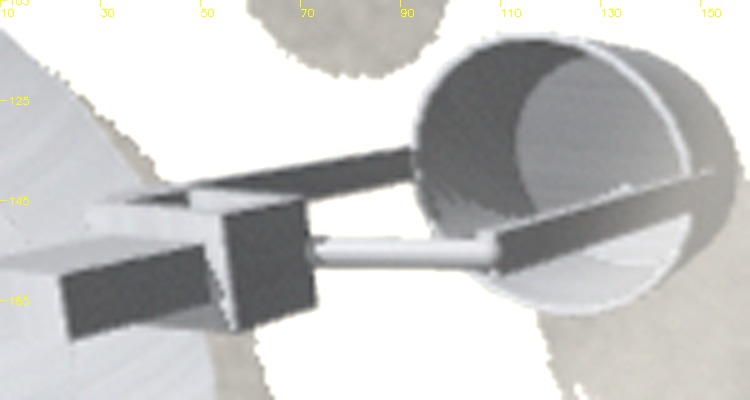

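View pics/w2M.png

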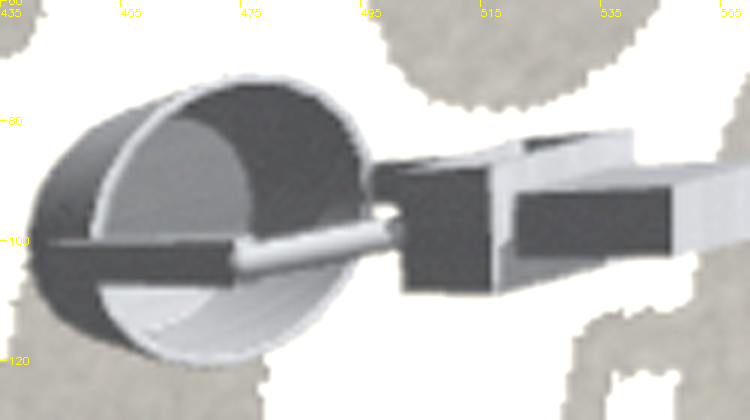

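```bash
cat > fs.py <<'E'
from h import *
import pickle
c=pickle.load(open("w2.pkl","rb")); s0=np.load("stand.npy")
def A(u,v,z): return atz(c,u-.4,v-.4,z)
L=[A(283.9,119,.23),A(284.4,62,.23),A(285,33,.23),A(283,202,.23)]
L=np.array(L); k=np.polyfit(L[:,0],L[:,1],1); yaw=np.arctan(k[0]); print("line",k,"yaw",np.degrees(yaw),"res mm",(np.polyval(k,L[:,0])-L[:,1])*1e3)
u=np.array([np.cos(yaw),np.sin(yaw)])
# plate corners
cs=np.array([A(235+x/4,110+y/4,.012)[:2] for x,y in [(54,38),(328,38),(62,396),(314,396)]])
print("plate",cs, "len",np.linalg.norm(cs[0]-cs[2]),np.linalg.norm(cs[1]-cs[3]),np.linalg.norm(cs[0]-cs[1]),np.linalg.norm(cs[2]-cs[3]))
t=cs@u; x0=(t[:2].mean()+.095+t[2:].mean()-.055)/2; print("origin t from plate",x0,t)
n=np.array([-u[1],u[0]]); print("plate lateral",(cs@n), "arm lateral",(L[:,:2]@n), "scene origin t,n",s0[:2]@u,s0[:2]@n)
for nm,(a,b,z) in dict(tip=(285,26.8,.225),barbfree=(284.5,61.2,.236),barbpivot=(284.5,44.9,.231),buf=(283.6,145.6,.238),block=(283,198,.238),blockback=(283,252.5,.238)).items():
    print(nm, (A(a,b,z)[:2]@u-x0)*1e3)
E
python3 fs.py
```

```text
line [-0.2657  0.1329] yaw -14.880014115498804 res mm [ 0.0063  0.1243 -0.1091 -0.0215]
plate [[ 0.552  -0.0687]
 [ 0.5786  0.0348]
 [ 0.6948 -0.1067]
 [ 0.7215 -0.0026]] len 0.14776826593142803 0.14777535847955578 0.10683054032670378 0.10751558881845225
origin t from plate 0.6445791181895605 [0.5512 0.5502 0.6989 0.698 ]
plate lateral [0.0754 0.1822 0.0753 0.1828] arm lateral [0.1285 0.1284 0.1286 0.1285] scene origin t,n 0.647014474309471 0.12504906900851495
tip -178.08841770630568
barbfree -151.0277367295943
barbpivot -163.75971432451257
buf -83.37443359183271
block -35.55385926796806
blockback 20.047407129863416
```

Run:
```python
from h import *
import pickle
C=pickle.load(open("c0.pkl","rb")); s=C["scene"];d=C["side"];w=pickle.load(open("w2.pkl","rb"));w1=pickle.load(open("w1.pkl","rb"))
for z,a,b in [(.19,(195.5,233.3),(230.5,225.8)),(.05,(203.5,259.7),(234.3,253.8))]:
    A=atz(s,*a,z);B=atz(s,*b,z);D=B-A;print("large",A,B,np.linalg.norm(D),np.degrees(np.arctan2(D[1],D[0])))
print("tabtop",atz(s,208,210.6,.241),tri((s,208,210.6),(d,274.5,211.7)))
# wrist tab edge
P=[atz(w,10+60/5,105+275/5,.241),atz(w,10+70/5,105+340/5,.241)]; print(P,np.linalg.norm(P[1]-P[0]),np.degrees(np.arctan2(*(P[1]-P[0])[1::-1])))
# medium: w1 tab top end edge (270,548)-(373,522)->18mm far edge ; near edge (255,492)?-(360,460)
for nm,q in [("far",[(270,548),(373,522)]),("near",[(253,487),(358,460)])]:
    P=[atz(w1,290+x/7-.4,160+y/7-.4,.181) for x,y in q];D=P[1]-P[0];print(nm,P,np.linalg.norm(D),np.degrees(np.arctan2(D[1],D[0])))
print("med scene",atz(s,393.3,153.3,.181)); 
P=[atz(w1,290+x/7-.4,160+y/7-.4,.132) for x,y in [(70,390),(435,305)]];D=P[1]-P[0];print("shoulder",P,np.linalg.norm(D),np.degrees(np.arctan2(D[1],D[0])))
# small strap
P=[atz(w1,255+x/8-.4,40+y/8-.4,.05) for x,y in [(95,355),(340,120)]];D=P[1]-P[0];print("small strap",P,(P[0]+P[1])/2,np.linalg.norm(D),np.degrees(np.arctan2(D[1],D[0])))
print("small scene",atz(s,343.4,127.8,.129))
print(telemetry.get_state()["time"])
```

```text
large [ 0.5359 -0.301   0.19  ] [ 0.5633 -0.2229  0.19  ] 0.08274085996829589 70.68331223311445
large [ 0.5289 -0.2989  0.05  ] [ 0.5583 -0.2236  0.05  ] 0.08083179104782544 68.68642187898455
tabtop [ 0.5307 -0.2574  0.241 ] (array([ 0.5315, -0.2574,  0.2437]), [np.float64(0.436593729813861), np.float64(0.4273452594476838)])
[array([ 0.5307, -0.2445,  0.241 ]), array([ 0.5416, -0.2485,  0.241 ])] 0.011668186775670273 -20.349021041646058
far [array([0.6068, 0.2481, 0.181 ]), array([0.6066, 0.265 , 0.181 ])] 0.016908643513748555 90.967182844555
near [array([0.5958, 0.2477, 0.181 ]), array([0.5954, 0.2648, 0.181 ])] 0.01709329187584355 91.09307245312414
med scene [0.6001 0.2545 0.181 ]
shoulder [array([0.5909, 0.2218, 0.132 ]), array([0.5916, 0.2888, 0.132 ])] 0.06698510634726636 89.3612819187482
small strap [array([0.4249, 0.2204, 0.05  ]), array([0.4001, 0.2694, 0.05  ])] [0.4125 0.2449 0.05  ] 0.054948509108421834 116.89115480629833
small scene [0.4131 0.2425 0.129 ]
2.35
```

Run:
```python
from h import *
move([.533,-.256,.29],np.radians(-20.4))
```

```text
t 2.35 p [ 0.6155 -0.0319  0.3804] yaw -14.329558529193815 -> d(cm) [  9.03 -23.76  -2.45] w [ 0.1059 -0.0001 -0.0003] rows 5.107497597158992 0.7066893130943586
```

Request:
jog_arm(
  series=[
    [3,-12,-1,0.05,0,0,5],
    [9,-23.8,-2.45,0.106,0,0,5],
    [9,-23.8,-2.45,0.106,0,0,5],
    [9,-23.8,-2.45,0.106,0,0,5],
    [9,-23.8,-2.45,0.106,0,0,5],
    [9,-23.8,-2.45,0.106,0,0,5],
    [9,-23.8,-2.45,0.106,0,0,5],
    [9,-23.8,-2.45,0.106,0,0,5],
    [9,-23.8,-2.45,0.106,0,0,5],
  ],
)

```text
time: 3.25
ee_pos: [0.5337, -0.2563, 0.2912]
tcp_rot: [[0.001, 0.348, 0.937], [-0.0, 0.937, -0.348], [-1.0, -0.0, 0.001]]
ft_force: [0.6, 0.1, 0.6]
gripper_width: 0.0498
```

Run:
```python
from h import *
import pickle
c=capture("wrist"); pickle.dump(c,open("w3.pkl","wb")); 
st=telemetry.get_state();print(st["ee_pos"],st["ft_force"]);p=st["ee_pos"]
crop(c,150,140,260,200,3,"w3",[proj(c,p)[0]])
```

```text
[ 0.5336 -0.2565  0.291 ] [ 1.0693  0.4421 -0.1145]
```

View pics/w3.png

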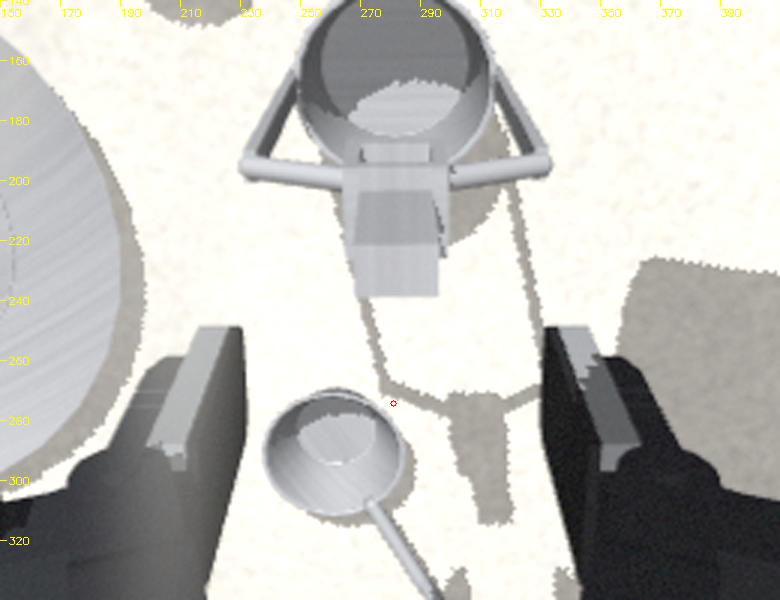

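Run:
```python
from h import *
import pickle
c=pickle.load(open("w3.pkl","rb"));R=telemetry.get_state()["tcp_rot"];p=telemetry.get_state()["ee_pos"]
P=[atz(c,150+x/3-.4,140+y/3-.4,.241) for x,y in [(354,243),(438,243),(438,296),(355,296)]]
m=np.mean(P,0);print(np.array(P),m,"tool-frame offset",R.T@(m-p))
move([m[0],m[1],.224],np.radians(-20.4))
```

```text
[[ 0.5237 -0.2616  0.241 ]
 [ 0.5298 -0.2453  0.241 ]
 [ 0.5411 -0.2493  0.241 ]
 [ 0.535  -0.2657  0.241 ]] [ 0.5324 -0.2555  0.241 ] tool-frame offset [ 0.05    0.0006 -0.0015]
t 3.3 p [ 0.5336 -0.2565  0.291 ] yaw -20.378246898421633 -> d(cm) [ 6.7   0.06 -0.15] w [0.0004 0.0012 0.    ] rows 1.3411634359370272 0.008346084766822545
```

Request:
jog_arm(
  series=[
    [3,0.05,-0.15,0,0,0,5],
    [5,0.05,-0.15,0,0,0,5],
    [6.7,0.05,-0.15,0,0,0,5],
    [6.7,0.05,-0.15,0,0,0,5],
    [6.7,0.05,-0.15,0,0,0,1.5],
    [6.7,0.05,-0.15,0,0,0,1.2],
    [6.7,0.05,-0.15,0,0,0,1.2],
    [6.7,0.05,-0.15,0,0,0,1.2],
    [6.7,0.05,-0.15,0,0,0,1.2],
    [6.7,0.05,-0.15,0,0,0,1.2],
  ],
  squeeze=50,
)

```text
time: 4.3
ee_pos: [0.5321, -0.2569, 0.2248]
tcp_rot: [[0.002, 0.35, 0.937], [-0.001, 0.937, -0.35], [-1.0, 0.0, 0.003]]
ft_force: [0.6, 2.4, 6.9]
gripper_width: 0.0168
```

Run:
```python
from h import *
import pickle
print(telemetry.get_state()["gripper_width"],telemetry.get_state()["ft_force"])
k=[-.2657,.1329];yaw=np.radians(-14.88);u=np.array([np.cos(yaw),np.sin(yaw)]);n=np.array([-u[1],u[0]])
np.savez("arm.npz",u=u,n=n,yaw=yaw,lat=.1285,t0=.6446)
q=u*(.6446-.225)+n*.1285; print(q)
move([*q,.275],yaw)
```

```text
0.016839355281092035 [0.593  2.3515 6.9392]
[0.4385 0.0164]
t 4.3 p [ 0.5321 -0.2569  0.2248] yaw -20.495325116097487 -> d(cm) [ -5.06  22.33 -18.33] w [-0.098   0.0025 -0.0002] rows 5.865485603514955 0.6539238631999246
```

Run:
```python
from h import *
import pickle
C=pickle.load(open("c0.pkl","rb")); s=C["scene"]
print("tumbler top",atz(s,170,210,.09),"base",atz(s,176,232,0), "ladle",atz(s,219,328,.0))
```

```text
tumbler top [ 0.3672 -0.3077  0.09  ] base [ 0.3784 -0.3147  0.    ] ladle [ 0.6915 -0.3508  0.    ]
```

Request:
jog_arm(
  series=[
    [-1,0,0,0,0,0,1.2],
    [-3,0,0,0,0,0,1.2],
    [-5,0,0,0,0,0,1.2],
    [-6,0,0,0,0,0,1.2],
    [-6,0,0,0,0,0,1.2],
  ],
)

```text
time: 4.8
ee_pos: [0.5318, -0.2572, 0.2847]
tcp_rot: [[0.002, 0.35, 0.937], [-0.001, 0.937, -0.35], [-1.0, -0.0, 0.002]]
ft_force: [0.3, -0.0, -3.5]
gripper_width: 0.0171
```

Run:
```python
from h import *
import pickle
c=capture("wrist"); st=telemetry.get_state();print(st["ee_pos"],st["ft_force"],st["gripper_width"]);p=st["ee_pos"]
crop(c,150,140,260,200,3,"w4",[proj(c,p)[0]])
```

```text
[ 0.5315 -0.2571  0.2833] [ 0.4894 -0.3358 -4.1407] 0.017326548513572192
```

View pics/w4.png

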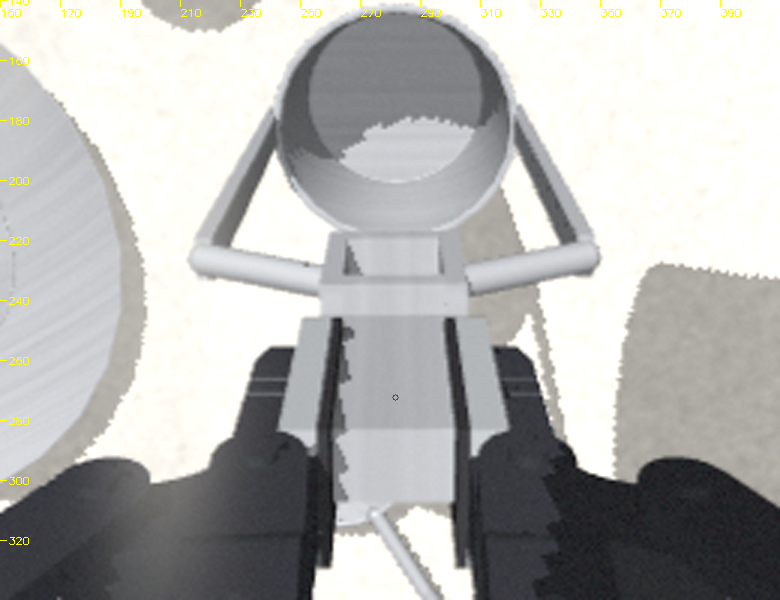

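Run:
```python
from h import *
move([.4385,.0164,.2833],np.radians(-14.88))
```

```text
t 4.85 p [ 0.5315 -0.2571  0.2833] yaw -20.506983999172018 -> d(cm) [ -0.01  22.36 -18.29] w [-0.0982  0.0003  0.0002] rows 5.777414058777806 0.6550663412123294
```

Request:
jog_arm(
  series=[
    [0,1,-2,-0.01,0,0,1.2],
    [0,3,-5,-0.03,0,0,1.2],
    [0,6,-8.5,-0.05,0,0,1.2],
    [0,9.5,-11.5,-0.07,0,0,1.2],
    [0,13,-14,-0.085,0,0,1.2],
    [0,16.5,-16,-0.098,0,0,1.2],
    [0,19.5,-17.3,-0.098,0,0,1.2],
    [0,21.5,-18.1,-0.098,0,0,1.2],
    [0,22.4,-18.3,-0.098,0,0,1.2],
    [0,22.4,-18.3,-0.098,0,0,1.2],
    [0,22.4,-18.3,-0.098,0,0,1.2],
  ],
)

```text
time: 5.95
ee_pos: [0.4386, 0.0162, 0.2828]
tcp_rot: [[-0.001, 0.257, 0.966], [-0.0, 0.966, -0.257], [-1.0, -0.0, -0.001]]
ft_force: [1.1, -0.5, -2.9]
gripper_width: 0.017
```

```bash
cat > look.py <<'E'
from h import *
import pickle,sys
n=sys.argv[1]
A=np.load("arm.npz")
out={}
for k in sys.argv[2:]:
    c=capture(k); out[k]=c
    if k=="wrist": crop(c,150,180,260,180,3,n+"w")
    if k=="side": crop(c,200,135,120,110,6,n+"d")
    if k=="scene": crop(c,260,120,90,110,5,n+"s")
pickle.dump(out,open(n+".pkl","wb"))
st=telemetry.get_state();p=st["ee_pos"];R=st["tcp_rot"]
print("t",st["time"],p,"F",st["ft_force"],"w",st["gripper_width"],"yaw",np.degrees(np.arctan2(R[1,2],R[0,2])),"stand x",p[:2]@A["u"]-A["t0"],"y",p[:2]@A["n"]-A["lat"],"F along",st["ft_force"][:2]@A["u"],"lat",st["ft_force"][:2]@A["n"])
print("tilt", R[2])
E
python3 look.py a1 wrist side scene
```

```text
t 6.1 [0.4387 0.016  0.2831] F [ 0.6975 -1.5283 -3.9149] w 0.01711550267964487 yaw -14.955841470713652 stand x -0.22476037615667588 y -0.0003549097623382902 F along 1.0665278365669428 lat -1.2979671197998721
tilt [-1.     -0.0002 -0.0003]
```

View pics/a1w.png

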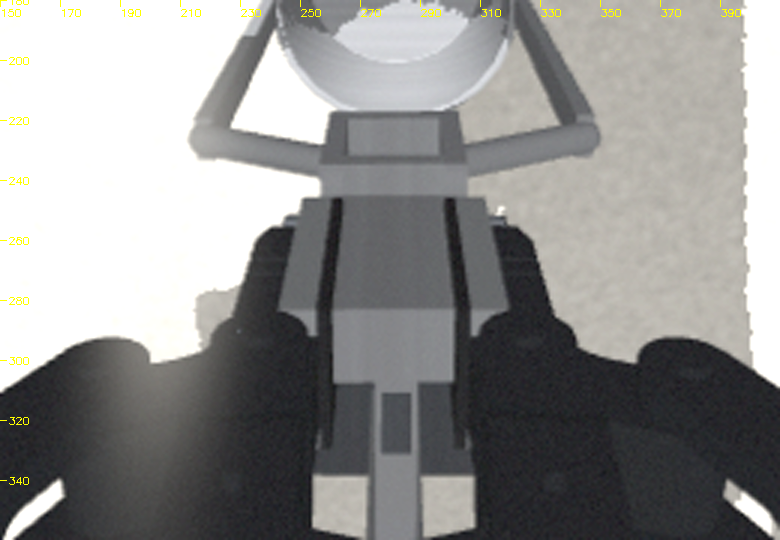

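View pics/a1d.png

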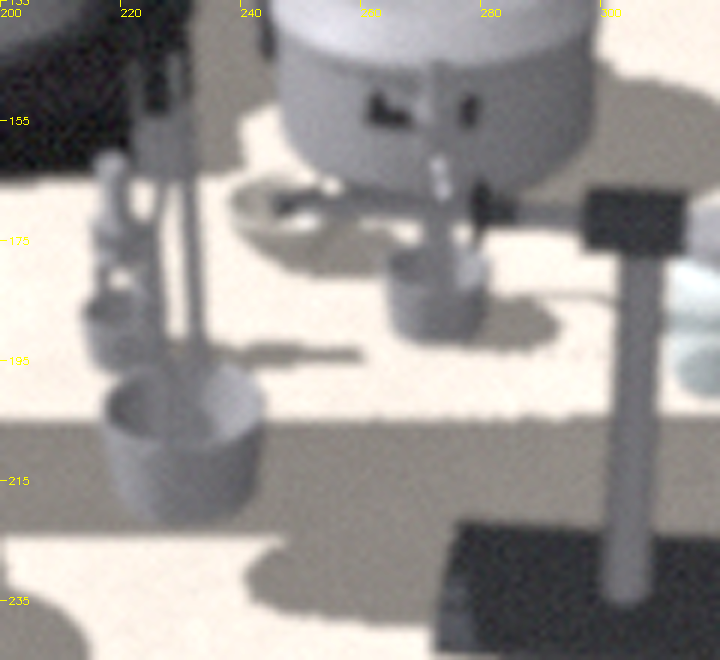

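View pics/a1s.png

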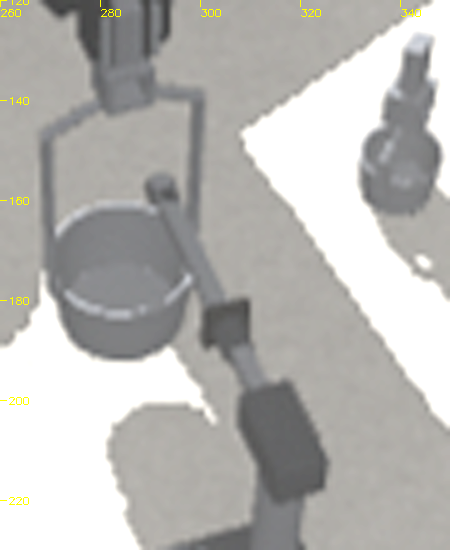

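Request:
jog_arm(
  series=[
    [0.8,0.05,0,0,0,0,1.2],
    [1.8,0.05,0,0,0,0,1.2],
    [2.5,0.05,0,0,0,0,1.2],
    [2.5,0.05,0,0,0,0,1.2],
    [2.5,0.05,1,0,0,0,1.2],
    [2.5,0.05,2,0,0,0,1.2],
    [2.5,0.05,2.8,0,0,0,1.2],
    [2.5,0.05,2.8,0,0,0,1.2],
  ],
)

```text
time: 6.9
ee_pos: [0.4668, 0.0098, 0.2582]
tcp_rot: [[-0.0, 0.257, 0.966], [-0.0, 0.966, -0.257], [-1.0, -0.0, -0.0]]
ft_force: [-0.1, 0.4, -2.8]
gripper_width: 0.0169
```

```bash
python3 look.py a2 wrist side
```

```text
t 7.0 [0.4659 0.0101 0.2581] F [-0.6303 -0.2094 -3.2242] w 0.017083573771657947 yaw -14.893778731550897 stand x -0.19692025325170986 y 0.0009106315852859814 F along -0.5553968088840997 lat -0.36424644208371365
tilt [-1.     -0.0001 -0.0005]
```

View pics/a2w.png

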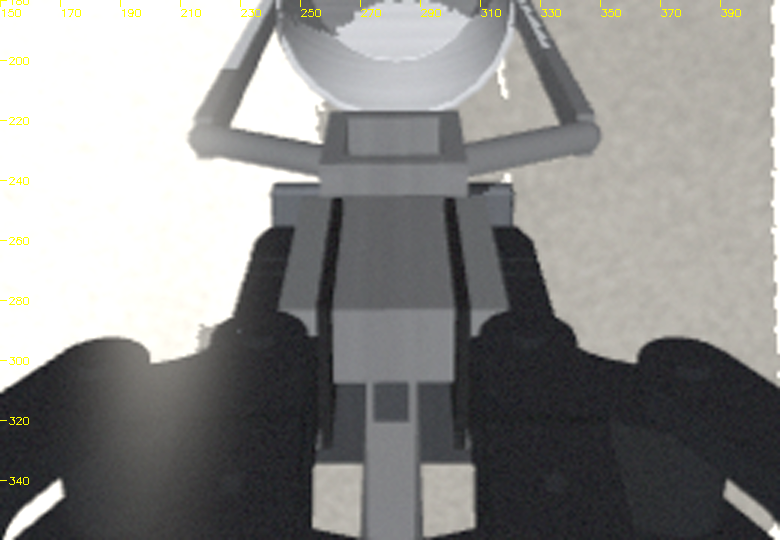

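View pics/a2d.png

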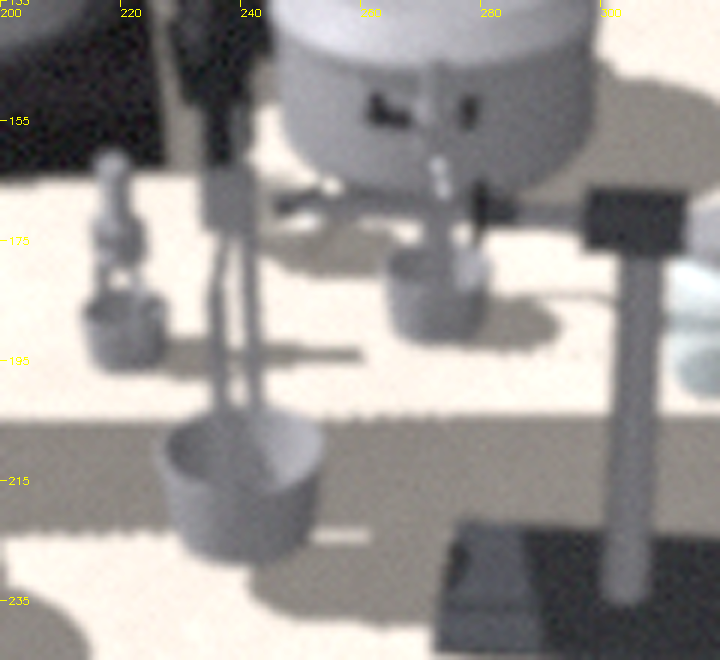

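Request:
jog_arm(
  series=[
    [0,-0.06,0.3,0,0,0,1.2],
    [0,-0.06,0.6,0,0,0,1.2],
    [0,-0.06,1.0,0,0,0,1.2],
    [0,-0.06,1.5,0,0,0,1.2],
    [0,-0.06,2.0,0,0,0,1.2],
    [0,-0.06,2.5,0,0,0,1.2],
    [0,-0.06,2.5,0,0,0,1.2],
  ],
)

```text
time: 7.7
ee_pos: [0.4903, 0.003, 0.2581]
tcp_rot: [[-0.0, 0.257, 0.966], [0.0, 0.966, -0.257], [-1.0, -0.0, -0.0]]
ft_force: [-0.2, 0.4, -3.2]
gripper_width: 0.0168
```

```bash
python3 look.py a3 wrist side
```

```text
t 7.8 [0.4898 0.0032 0.2582] F [-0.3769  1.5623 -1.8626] w 0.016938005698159113 yaw -14.885914129712736 stand x -0.1720232567970688 y 0.0003526451427011412 F along -0.7654478183367887 lat 1.4131592653114633
tilt [-1.     -0.0001 -0.0003]
```

View pics/a3w.png

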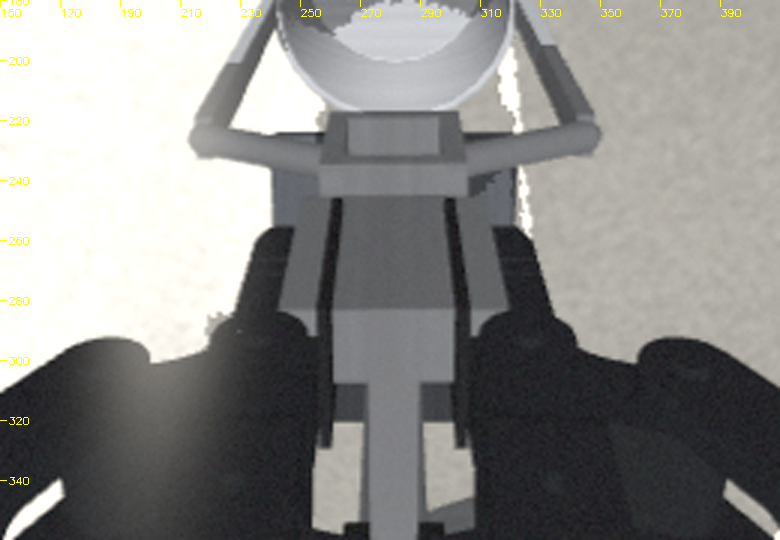

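View pics/a3d.png

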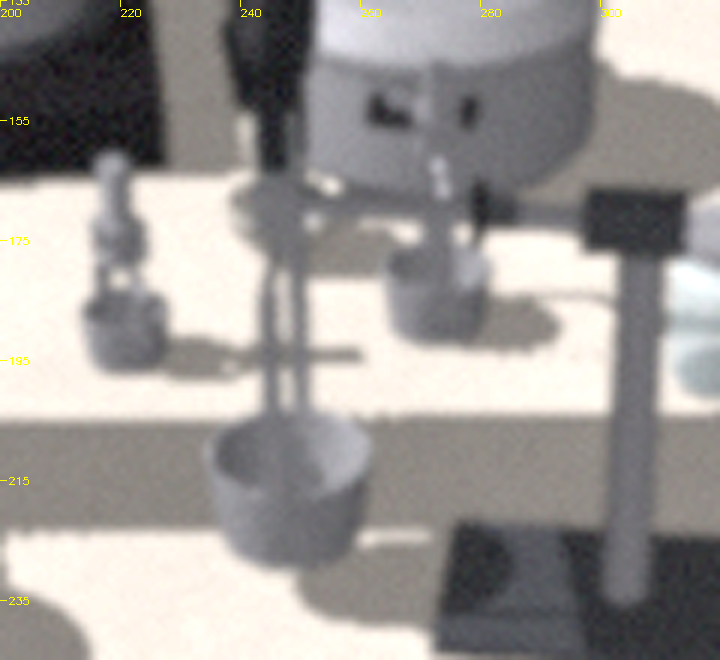

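Request:
jog_arm(
  series=[
    [0,0,0.4,0,0,0,1.2],
    [0,0,1.0,0,0,0,1.2],
    [0,0,1.7,0,0,0,1.2],
    [0,0,2.4,0,0,0,1.2],
    [0,0,3.2,0,0,0,1.2],
    [0,0,4.0,0,0,0,1.2],
    [0,0,4.8,0,0,0,1.2],
    [0,0,5.5,0,0,0,1.2],
    [0,0,6.1,0,0,0,1.2],
    [0,0,6.6,0,0,0,1.2],
    [0,0,7.0,0,0,0,1.2],
    [0,0,7.0,0,0,0,1.2],
  ],
)

```text
time: 9.0
ee_pos: [0.5578, -0.0149, 0.2582]
tcp_rot: [[-0.0, 0.257, 0.966], [0.0, 0.966, -0.257], [-1.0, -0.0, -0.0]]
ft_force: [-1.1, 0.2, -3.7]
gripper_width: 0.0177
```

```bash
python3 look.py a4 wrist side
```

```text
t 9.1 [ 0.5574 -0.0148  0.2583] F [-0.3362  0.3099 -2.9327] w 0.01685694538137105 yaw -14.886694837355934 stand x -0.1021095264698838 y 0.0003541516249910004 F along -0.40454978194268726 lat 0.2131975104015158
tilt [-1.      0.     -0.0002]
```

View pics/a4w.png

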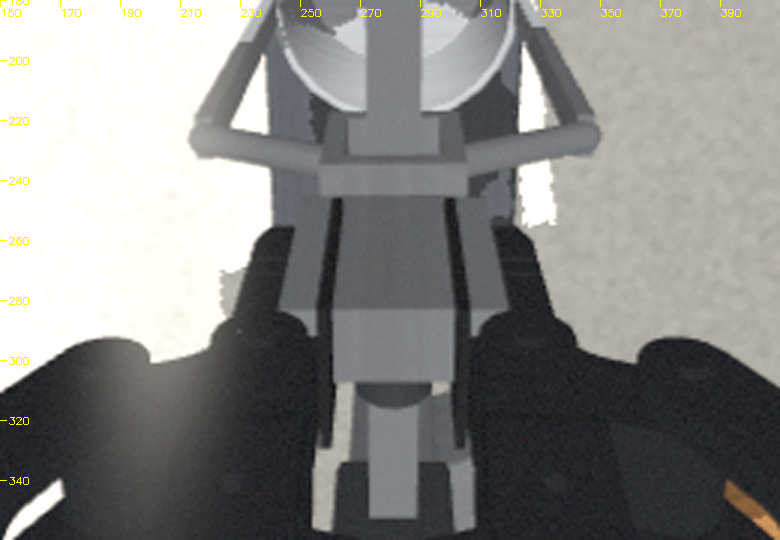

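View pics/a4d.png

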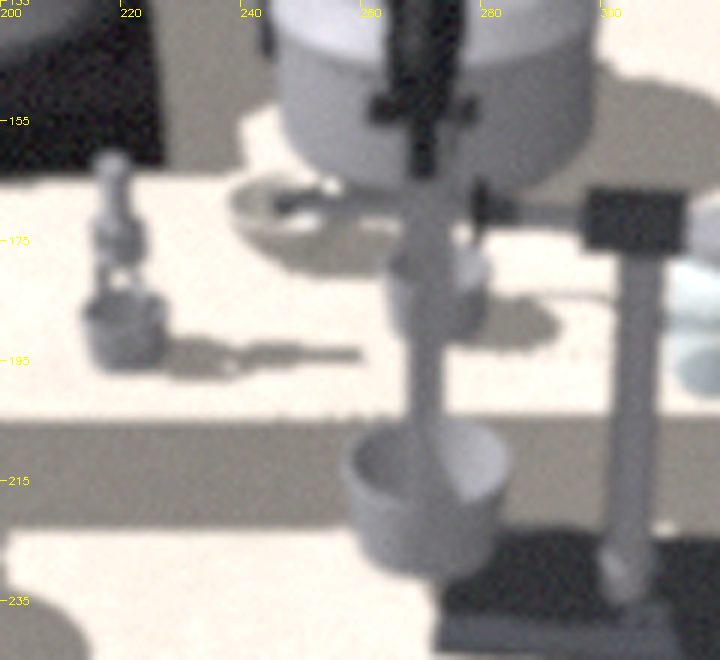

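Request:
jog_arm(
  series=[
    [0,0,0.3,0,0,0,1.2],
    [0,0,0.6,0,0,0,1.2],
    [0,0,0.6,0,0,0,1.2],
    [0.15,0,0.6,0,0,0,1.2],
    [0.3,0,0.6,0,0,0,1.2],
    [0.4,0,0.6,0,0,0,1.2],
    [0.4,0,0.6,0,0,0,1.2],
  ],
)

```text
time: 9.8
ee_pos: [0.5632, -0.0163, 0.2541]
tcp_rot: [[-0.0, 0.257, 0.966], [0.0, 0.966, -0.257], [-1.0, -0.0, -0.0]]
ft_force: [-0.6, -0.2, -2.9]
gripper_width: 0.0172
```

```bash
python3 look.py a5
```

```text
t 9.8 [ 0.5632 -0.0163  0.2541] F [-0.5696 -0.1941 -2.8741] w 0.017224311067022265 yaw -14.881701893383745 stand x -0.09613636524578772 y 0.00035273341232761046 F along -0.5006562520034731 lat -0.33382253665817
tilt [-1.     -0.     -0.0003]
```

Still carrying the weight (no contact). Lower a little more until the force drops, then open.

Request:
jog_arm(
  series=[
    [0.05,0,0,0,0,0,1.2],
    [0.1,0,0,0,0,0,1.2],
    [0.1,0,0,0,0,0,1.2],
  ],
)

```text
time: 10.1
ee_pos: [0.5633, -0.0164, 0.2536]
tcp_rot: [[0.0, 0.257, 0.966], [-0.0, 0.966, -0.257], [-1.0, 0.0, 0.0]]
ft_force: [-1.0, 0.4, -0.8]
gripper_width: 0.0171
```

```bash
python3 look.py a5
```

```text
t 10.1 [ 0.5633 -0.0164  0.2536] F [-0.981   0.448  -0.7727] w 0.01706788031063808 yaw -14.887063823070847 stand x -0.0959980489978216 y 0.00034629956845230736 F along -1.063096158001424 lat 0.1810420013854716
tilt [-1.      0.0001  0.0004]
```

Request:
jog_arm(
  series=[
    [0,0,0,0,0,0,2.2],
    [0,0,0,0,0,0,3],
    [0,0,0,0,0,0,4],
    [0,0,0,0,0,0,5],
    [0,0,0,0,0,0,5],
    [-2,0,0,0,0,0,5],
    [-5,0,0,0,0,0,5],
    [-8,0,0,0,0,0,5],
  ],
)

```text
time: 10.9
ee_pos: [0.5631, -0.0163, 0.3341]
tcp_rot: [[-0.001, 0.257, 0.966], [0.0, 0.966, -0.257], [-1.0, -0.0, -0.001]]
ft_force: [0.0, 0.1, 0.5]
gripper_width: 0.0498
```

```bash
python3 look.py a6 wrist side scene
python3 - <<'E'
from h import *
move([.601,.256,.245],0.0)
E
```

```text
t 11.05 [ 0.5636 -0.0164  0.335 ] F [ 0.5116  0.6819 -0.1084] w 0.049807487827522534 yaw -14.88308289046233 stand x -0.09565964074213751 y 0.00042545238513513883 F along 0.31931844226696643 lat 0.7904442403291716
tilt [-1.      0.0005  0.0034]
t 11.05 p [ 0.5636 -0.0164  0.335 ] yaw -14.88308289046233 -> d(cm) [ 9.   27.28 -3.42] w [-0.2598  0.0034 -0.0001] rows 5.785474674351548 1.732748878019933
```

View pics/a6w.png

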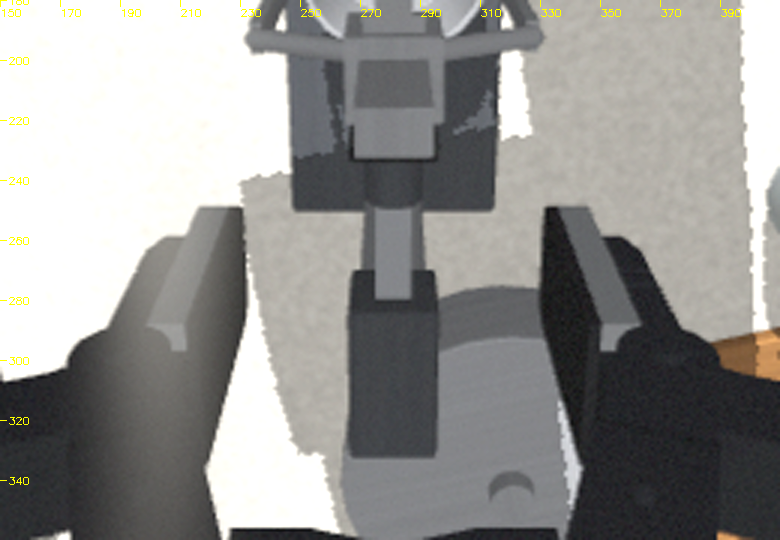

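View pics/a6d.png

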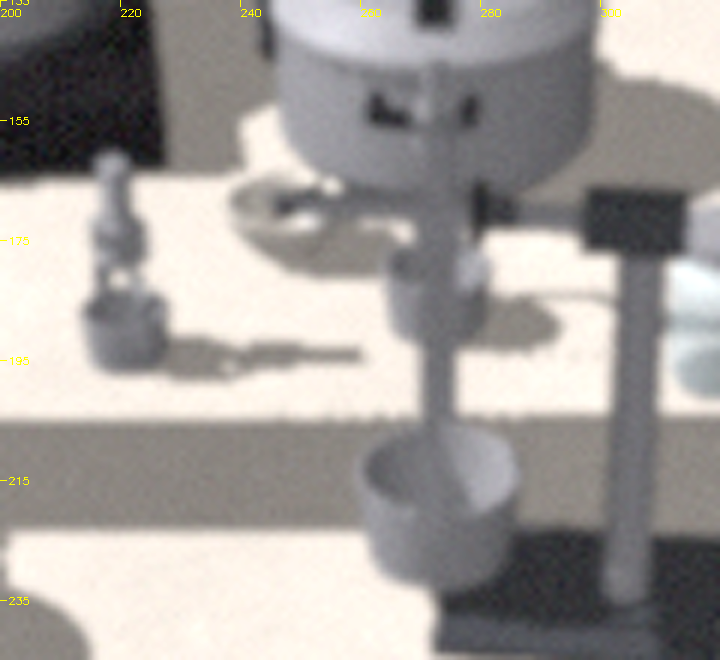

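Request:
jog_arm(
  series=[
    [0,2.5,-0.3,-0.04,0,0,5],
    [0,7,-1,-0.1,0,0,5],
    [1,12,-1.6,-0.16,0,0,5],
    [3,17,-2.2,-0.22,0,0,5],
    [5.5,21,-2.8,-0.26,0,0,5],
    [7.5,25,-3.2,-0.26,0,0,5],
    [9,27.3,-3.4,-0.26,0,0,5],
    [9,27.3,-3.4,-0.26,0,0,5],
    [9,27.3,-3.4,-0.26,0,0,5],
    [9,27.3,-3.4,-0.26,0,0,5],
  ],
)

```text
time: 12.05
ee_pos: [0.6007, 0.2553, 0.2438]
tcp_rot: [[0.001, 0.001, 1.0], [0.0, 1.0, -0.001], [-1.0, 0.0, 0.001]]
ft_force: [-0.4, 0.2, -0.3]
gripper_width: 0.0502
```

```bash
python3 look.py b1 wrist
```

```text
t 12.1 [0.6008 0.2552 0.244 ] F [ 0.4743 -0.7162  0.0678] w 0.04987170607704167 yaw -0.05625293326892144 stand x -0.12949989633424752 y 0.2724311207928989 F along 0.6422717015051479 lat -0.5703750086074246
tilt [-1.      0.0002  0.001 ]
```

View pics/b1w.png

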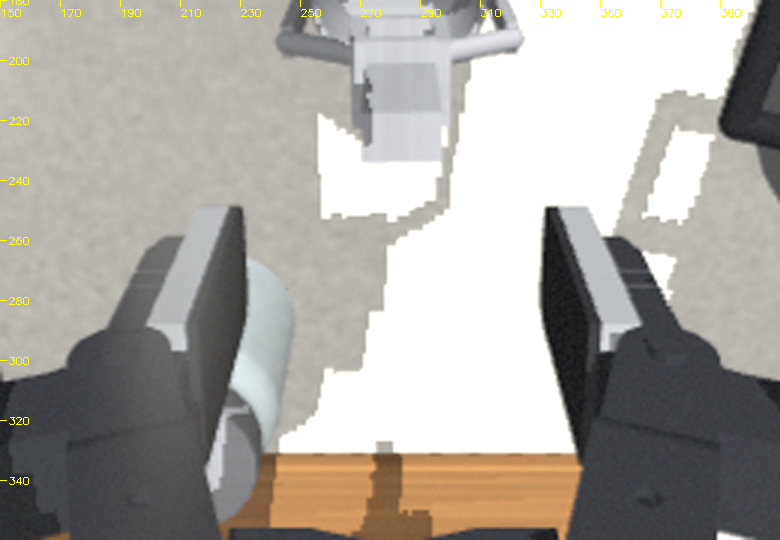

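Run:
```python
from h import *
import pickle
c=pickle.load(open("b1.pkl","rb"))["wrist"]
P=[atz(c,150+x/3-.4,180+y/3-.4,.181) for x,y in [(362,112),(441,112),(441,160),(362,160)]]
m=np.mean(P,0);print(np.array(P),m); move([m[0],m[1],.165],0)
for z in (.08,.12,.16): print(z,atz(c,392,222,z))
```

```text
[[0.5954 0.2479 0.181 ]
 [0.5954 0.2653 0.181 ]
 [0.607  0.2655 0.181 ]
 [0.6069 0.2477 0.181 ]] [0.6012 0.2566 0.181 ]
t 12.1 p [0.6008 0.2552 0.244 ] yaw -0.05625293326892144 -> d(cm) [7.9  0.14 0.03] w [-0.001   0.001  -0.0002] rows 1.5811707902522678 0.009644572070456723
0.08 [0.6394 0.3681 0.08  ]
0.12 [0.6234 0.3526 0.12  ]
0.16 [0.6075 0.3371 0.16  ]
```

Request:
jog_arm(
  series=[
    [3,0.14,0.03,0,0,0,5],
    [6,0.14,0.03,0,0,0,5],
    [7.9,0.14,0.03,0,0,0,5],
    [7.9,0.14,0.03,0,0,0,5],
    [7.9,0.14,0.03,0,0,0,1.5],
    [7.9,0.14,0.03,0,0,0,1.2],
    [7.9,0.14,0.03,0,0,0,1.2],
    [7.9,0.14,0.03,0,0,0,1.2],
    [7.9,0.14,0.03,0,0,0,1.2],
    [7.9,0.14,0.03,0,0,0,1.2],
  ],
)

```text
time: 13.1
ee_pos: [0.6016, 0.2576, 0.1664]
tcp_rot: [[0.003, -0.0, 1.0], [0.001, 1.0, 0.0], [-1.0, 0.001, 0.003]]
ft_force: [-0.5, -1.7, 6.0]
gripper_width: 0.017
```

```bash
python3 look.py b2
```

```text
t 13.1 [0.6016 0.2576 0.1664] F [-0.4958 -1.7031  5.9635] w 0.01696779052009011 yaw 0.004335608227978399 stand x -0.12937540434689365 y 0.27498568649905425 F along -0.04183525321835436 lat -1.7733594862273052
tilt [-1.      0.0008  0.0032]
```

Request:
jog_arm(
  series=[
    [-1,0,0,0,0,0,1.2],
    [-3,0,0,0,0,0,1.2],
    [-6,0,0,0,0,0,1.2],
    [-9,0,-1,0.02,0,0,1.2],
    [-11,-1,-4,0.06,0,0,1.2],
    [-12,-3,-8,0.1,0,0,1.2],
    [-12,-6,-12,0.15,0,0,1.2],
    [-12,-9.5,-15,0.2,0,0,1.2],
    [-12,-13.5,-16.8,0.25,0,0,1.2],
    [-12,-17.5,-16.9,0.26,0,0,1.2],
    [-12,-21,-16.6,0.26,0,0,1.2],
    [-12,-23,-16.3,0.26,0,0,1.2],
  ],
)

```text
time: 14.3
ee_pos: [0.4375, 0.0256, 0.2854]
tcp_rot: [[0.001, 0.258, 0.966], [-0.0, 0.966, -0.258], [-1.0, 0.0, 0.001]]
ft_force: [-0.2, 1.6, -2.2]
gripper_width: 0.017
```

Run:
```python
from h import *
move([.4385,.0164,.285],np.radians(-14.88))
```

```text
t 14.3 p [0.4375 0.0256 0.2854] yaw -14.961354818175261 -> d(cm) [ 0.04 -0.86  0.33] w [-0.0014  0.0015 -0.0001] rows 0.18472740123827308 0.013797415503304298
```

Request:
jog_arm(
  series=[
    [0,-0.95,0.3,0,0,0,1.2],
    [0,-0.95,0.3,0,0,0,1.2],
    [0,-0.95,0.3,0,0,0,1.2],
  ],
)

```text
time: 14.6
ee_pos: [0.4383, 0.0183, 0.2845]
tcp_rot: [[0.0, 0.257, 0.966], [0.0, 0.966, -0.257], [-1.0, 0.0, -0.0]]
ft_force: [0.3, -0.2, -2.4]
gripper_width: 0.0169
```

```bash
python3 look.py b3 wrist
```

```text
t 14.65 [0.4383 0.0185 0.2844] F [-0.1561 -0.5698 -2.1151] w 0.017283316018256785 yaw -14.839118424393714 stand x -0.22576672784761298 y 0.0019294767775310528 F along -0.004516595073824626 lat -0.5907738758729185
tilt [-1.      0.0002 -0.0001]
```

View pics/b3w.png

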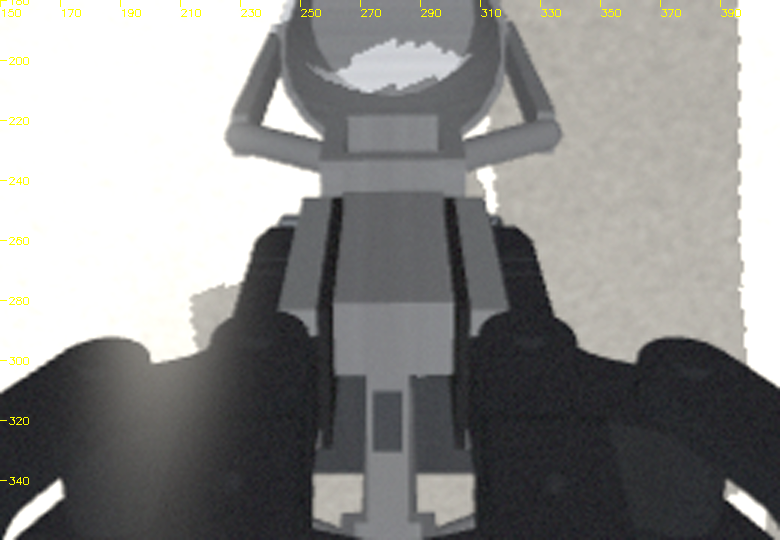

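Request:
jog_arm(
  series=[
    [0.8,-0.14,0,0,0,0,1.2],
    [1.8,-0.14,0,0,0,0,1.2],
    [2.45,-0.14,0,0,0,0,1.2],
    [2.45,-0.14,0,0,0,0,1.2],
    [2.45,-0.14,1,0,0,0,1.2],
    [2.45,-0.14,2,0,0,0,1.2],
    [2.45,-0.14,2.8,0,0,0,1.2],
    [2.45,-0.14,2.8,0,0,0,1.2],
  ],
)

```text
time: 15.45
ee_pos: [0.466, 0.0087, 0.2596]
tcp_rot: [[-0.0, 0.257, 0.966], [-0.0, 0.966, -0.257], [-1.0, -0.0, -0.0]]
ft_force: [-1.0, 0.4, -1.9]
gripper_width: 0.017
```

```bash
python3 look.py b4 wrist side
```

```text
t 15.55 [0.4651 0.009  0.2596] F [-0.278   0.0122 -2.4203] w 0.0173122848269393 yaw -14.897796015358557 stand x -0.1973668115381823 y -0.00033760455051287663 F along -0.271856076162822 lat -0.059586849372878815
tilt [-1.     -0.0001 -0.0005]
```

View pics/b4w.png

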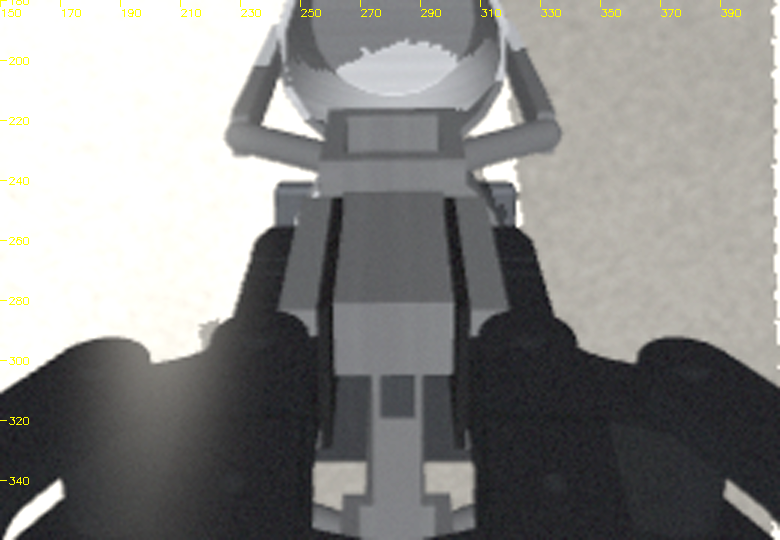

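View pics/b4d.png

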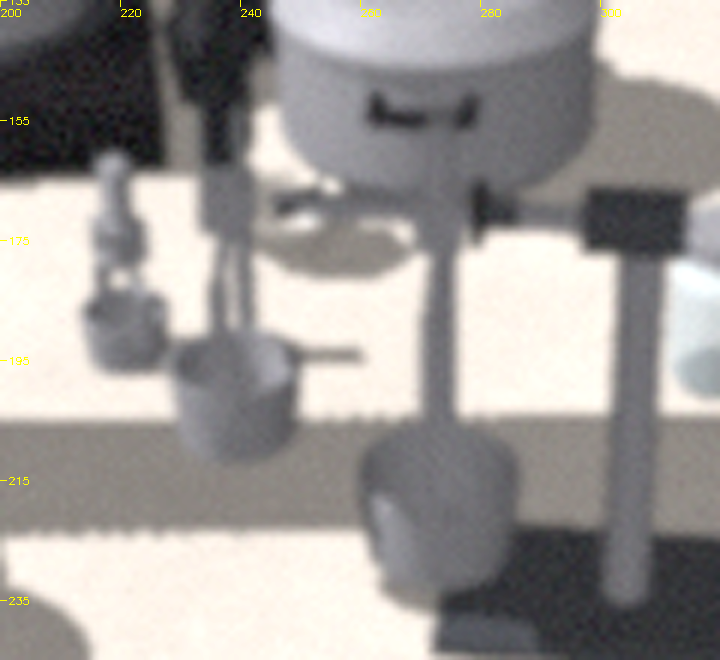

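Request:
jog_arm(
  series=[
    [0,0.06,0.4,0,0,0,1.2],
    [0,0.06,0.9,0,0,0,1.2],
    [0,0.06,1.5,0,0,0,1.2],
    [0,0.06,2.1,0,0,0,1.2],
    [0,0.06,2.8,0,0,0,1.2],
    [0,0.06,3.6,0,0,0,1.2],
    [0,0.06,4.4,0,0,0,1.2],
    [0,0.06,5.2,0,0,0,1.2],
    [0,0.06,6,0,0,0,1.2],
    [0,0.06,6.7,0,0,0,1.2],
    [0,0.06,7.2,0,0,0,1.2],
    [0,0.06,7.2,0,0,0,1.2],
  ],
)

```text
time: 16.75
ee_pos: [0.5352, -0.009, 0.2596]
tcp_rot: [[-0.0, 0.257, 0.966], [-0.0, 0.966, -0.257], [-1.0, -0.0, -0.0]]
ft_force: [-0.3, 0.7, -2.0]
gripper_width: 0.017
```

```bash
python3 look.py b5 side
```

```text
t 16.8 [ 0.5349 -0.0089  0.2596] F [-0.7159 -0.9753 -2.4756] w 0.01714073649054331 yaw -14.890218772324891 stand x -0.12538299113403228 y 0.00027719394602701564 F along -0.44149290804397734 lat -1.1264149145786602
tilt [-1.     -0.0001 -0.0004]
```

View pics/b5d.png

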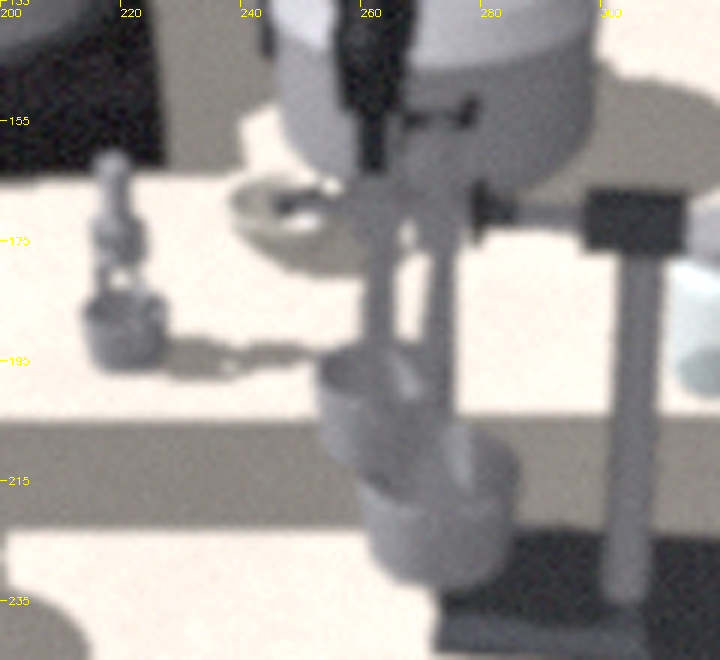

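Request:
jog_arm(
  series=[
    [0.2,0,0,0,0,0,1.2],
    [0.35,0,0,0,0,0,1.2],
    [0.42,0,0,0,0,0,1.2],
    [0.48,0,0,0,0,0,1.2],
    [0.48,0,0,0,0,0,1.2],
  ],
)

```text
time: 17.3
ee_pos: [0.5347, -0.0088, 0.2553]
tcp_rot: [[0.0, 0.257, 0.966], [-0.0, 0.966, -0.257], [-1.0, 0.0, 0.0]]
ft_force: [-3.2, 0.5, 1.2]
gripper_width: 0.0169
```

```bash
python3 look.py b6
```

```text
t 17.3 [ 0.5347 -0.0088  0.2553] F [-3.1679  0.5055  1.199 ] w 0.01687248864004189 yaw -14.882166338301998 stand x -0.12554947008624473 y 0.0003310912585346437 F along -3.191483179792231 lat -0.3249425816249559
tilt [-1.      0.0001  0.0003]
```

Request:
jog_arm(
  series=[
    [-0.05,0,0,0,0,0,2.2],
    [-0.05,0,0,0,0,0,3],
    [0,0,0,0,0,0,4],
    [0,0,0,0,0,0,5],
    [0,0,0,0,0,0,5],
    [-2,0,0,0,0,0,5],
    [-5,0,0,0,0,0,5],
    [-8,0,0,0,0,0,5],
  ],
)

```text
time: 18.1
ee_pos: [0.5346, -0.0088, 0.3359]
tcp_rot: [[-0.001, 0.257, 0.966], [0.0, 0.966, -0.257], [-1.0, -0.0, -0.001]]
ft_force: [-0.8, 0.4, 0.5]
gripper_width: 0.0502
```

```bash
python3 look.py b7 wrist side scene
python3 - <<'E'
from h import *
move([.4125,.244,.205],np.radians(27))
E
```

```text
t 18.25 [ 0.5351 -0.0088  0.3366] F [ 0.8783  0.0632 -0.7617] w 0.05018447808122561 yaw -14.885412463767034 stand x -0.12512472081794412 y 0.00037168259275274784 F along 0.8325992392031307 lat 0.28661117814349085
tilt [-1.      0.0006  0.0032]
t 18.25 p [ 0.5351 -0.0088  0.3366] yaw -14.885412463767034 -> d(cm) [ 13.11  21.28 -18.39] w [-0.731   0.0033  0.0006] rows 6.206198382267629 4.8761068170656285
```

View pics/b7w.png

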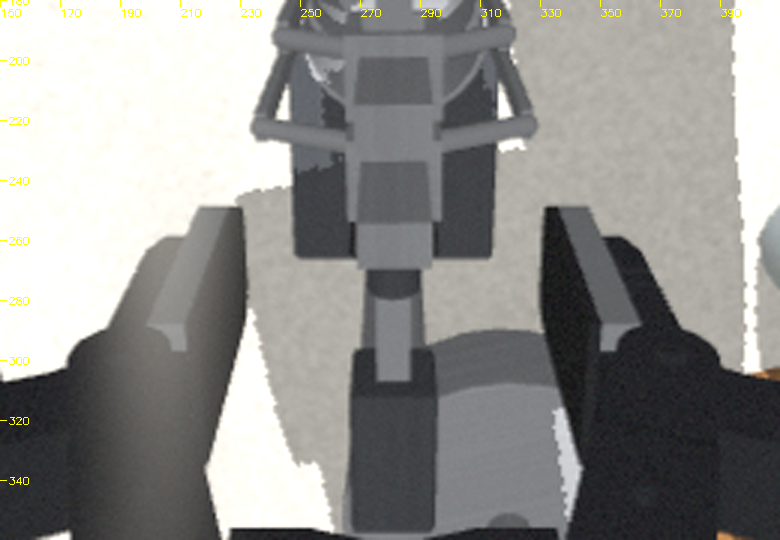

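View pics/b7d.png

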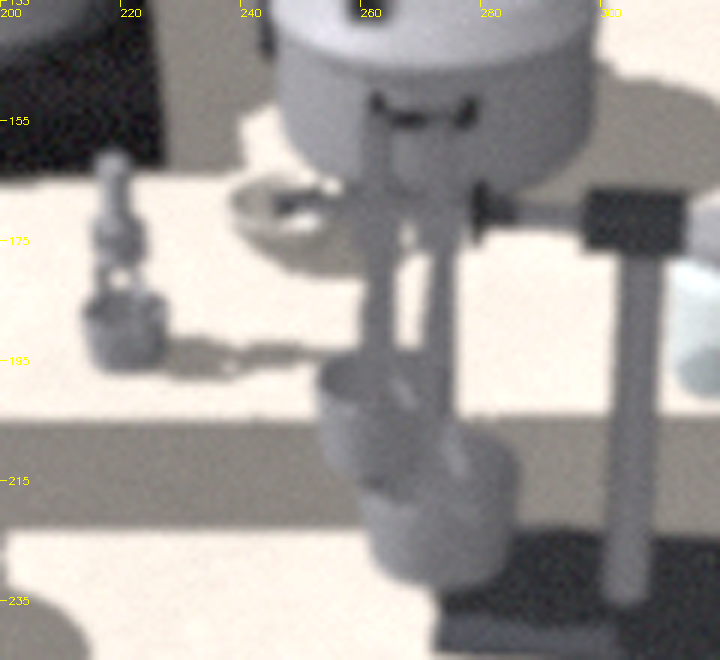

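View pics/b7s.png

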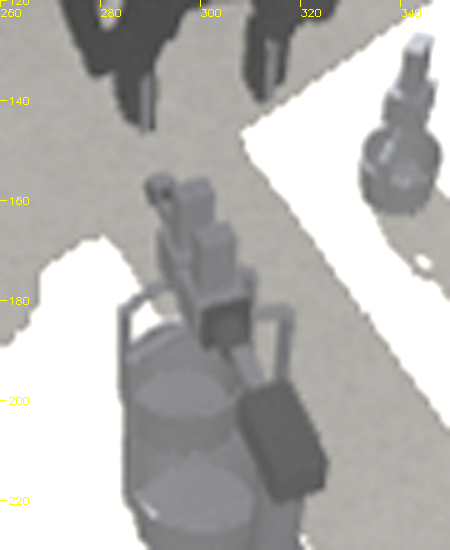

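Request:
jog_arm(
  series=[
    [0,1,-3,-0.05,0,0,5],
    [0,4,-7,-0.15,0,0,5],
    [1,8,-10.5,-0.3,0,0,5],
    [3,12,-13.5,-0.43,0,0,5],
    [6,16,-16,-0.57,0,0,5],
    [9,19,-17.5,-0.7,0,0,5],
    [12,21,-18.4,-0.73,0,0,5],
    [13.1,21.3,-18.4,-0.73,0,0,5],
    [13.1,21.3,-18.4,-0.73,0,0,5],
    [13.1,21.3,-18.4,-0.73,0,0,5],
  ],
)

```text
time: 19.25
ee_pos: [0.4121, 0.2438, 0.2045]
tcp_rot: [[0.0, -0.452, 0.892], [0.0, 0.892, 0.452], [-1.0, -0.0, 0.0]]
ft_force: [0.6, -0.5, -0.2]
gripper_width: 0.0501
```

```bash
python3 look.py c1 wrist
```

```text
t 19.3 [0.4123 0.2437 0.205 ] F [0.6101 0.328  1.2768] w 0.04998619874709247 yaw 26.858388204440164 stand x -0.3086791954085191 y 0.21289779131474823 F along 0.5054332306664696 lat 0.4736507812549253
tilt [-1.     -0.0001  0.0015]
```

View pics/c1w.png

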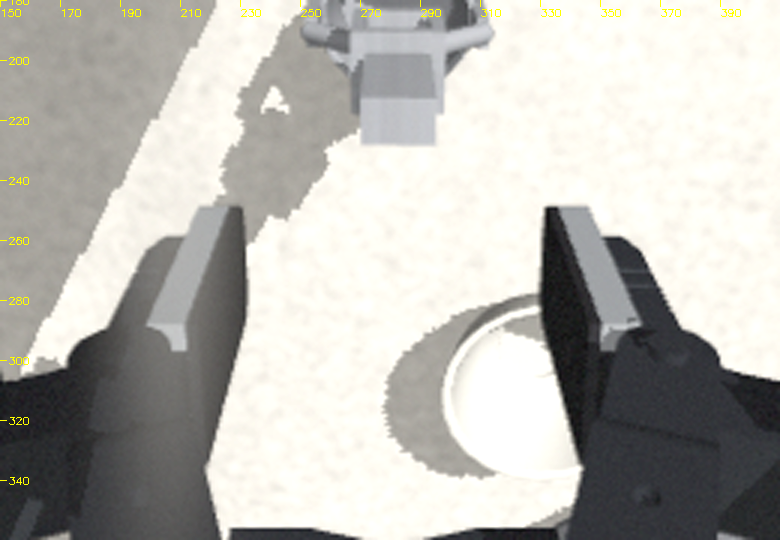

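Run:
```python
from h import *
import pickle
c=pickle.load(open("c1.pkl","rb"))["wrist"]
P=[atz(c,150+x/3-.4,180+y/3-.4,.129) for x,y in [(361,98),(437,98),(436,145),(361,145)]]
m=np.mean(P,0);print(np.array(P),m); move([m[0],m[1],.113],np.radians(26.86))
```

```text
[[0.412  0.2343 0.129 ]
 [0.404  0.2502 0.129 ]
 [0.4146 0.2556 0.129 ]
 [0.4227 0.2396 0.129 ]] [0.4134 0.2449 0.129 ]
t 19.3 p [0.4123 0.2437 0.205 ] yaw 26.858388204440164 -> d(cm) [9.2  0.07 0.13] w [-0.      0.0015  0.0001] rows 1.8407363428846768 0.009980135992902914
```

Request:
jog_arm(
  series=[
    [3,0.07,0.13,0,0,0,5],
    [6,0.07,0.13,0,0,0,5],
    [8.5,0.07,0.13,0,0,0,5],
    [9.2,0.07,0.13,0,0,0,5],
    [9.2,0.07,0.13,0,0,0,5],
    [9.2,0.07,0.13,0,0,0,1.5],
    [9.2,0.07,0.13,0,0,0,1.2],
    [9.2,0.07,0.13,0,0,0,1.2],
    [9.2,0.07,0.13,0,0,0,1.2],
    [9.2,0.07,0.13,0,0,0,1.2],
    [9.2,0.07,0.13,0,0,0,1.2],
  ],
  squeeze=90,
)

```text
time: 20.4
ee_pos: [0.4134, 0.2458, 0.1136]
tcp_rot: [[0.003, -0.453, 0.891], [0.001, 0.891, 0.453], [-1.0, -0.0, 0.003]]
ft_force: [0.1, -1.5, 7.9]
gripper_width: 0.0164
```

```bash
python3 look.py c2
python3 - <<'E'
from h import *
move([.4385,.0164,.284],np.radians(-14.88),([.4134,.2449,.113],np.radians(26.86)))
E
```

```text
t 20.4 [0.4134 0.2458 0.1136] F [ 0.0799 -1.4956  7.9473] w 0.016410324765830476 yaw 26.93889362943291 stand x -0.3082027760373131 y 0.21524557103008463 F along 0.4612296217167684 lat -1.4249158277181733
tilt [-1.     -0.0002  0.0031]
t 20.4 p [0.4134 0.2449 0.113 ] yaw 26.86 -> d(cm) [-17.1  -21.52  -8.08] w [0.7285 0.     0.    ] rows 5.730035252945656 4.859138533178116
```

Request:
jog_arm(
  series=[
    [-1,0,0,0,0,0,1.2],
    [-4,0,0,0.03,0,0,1.2],
    [-8,-0.5,-0.2,0.1,0,0,1.2],
    [-12,-2,-0.8,0.2,0,0,1.2],
    [-15,-5,-2,0.32,0,0,1.2],
    [-17.1,-8.5,-3.5,0.45,0,0,1.2],
    [-17.1,-12.5,-5,0.58,0,0,1.2],
    [-17.1,-16,-6.3,0.68,0,0,1.2],
    [-17.1,-19,-7.3,0.73,0,0,1.2],
    [-17.1,-21,-7.9,0.73,0,0,1.2],
    [-17.1,-21.5,-8.1,0.73,0,0,1.2],
    [-17.1,-21.5,-8.1,0.73,0,0,1.2],
  ],
)

```text
time: 21.6
ee_pos: [0.4376, 0.0169, 0.2835]
tcp_rot: [[0.0, 0.258, 0.966], [0.0, 0.966, -0.258], [-1.0, 0.0, 0.0]]
ft_force: [-0.4, 0.3, -1.8]
gripper_width: 0.0163
```

```bash
python3 look.py c3 wrist
```

```text
t 21.65 [0.4376 0.0175 0.2834] F [-0.1201 -0.4399 -1.9279] w 0.016211230101128418 yaw -14.891601261228946 stand x -0.22621434084676373 y 0.0007868507511153977 F along -0.0031134843003262826 lat -0.4559417630065351
tilt [-1.      0.0003  0.0003]
```

View pics/c3w.png

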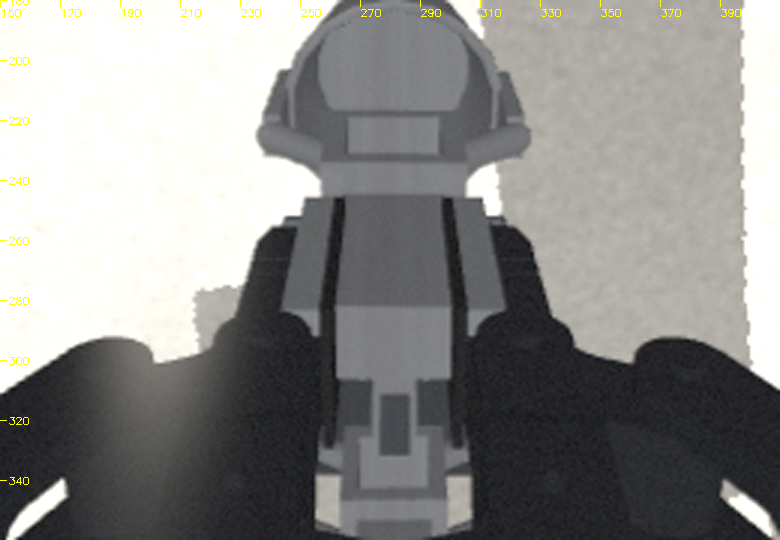

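Request:
jog_arm(
  series=[
    [0.8,0,0,0,0,0,1.2],
    [1.8,0,0,0,0,0,1.2],
    [2.4,0,0,0,0,0,1.2],
    [2.4,0,0,0,0,0,1.2],
    [2.4,0,1,0,0,0,1.2],
    [2.4,0,2,0,0,0,1.2],
    [2.4,0,2.8,0,0,0,1.2],
    [2.4,0,2.8,0,0,0,1.2],
  ],
)

```text
time: 22.45
ee_pos: [0.4658, 0.0096, 0.2589]
tcp_rot: [[-0.0, 0.257, 0.966], [0.0, 0.966, -0.257], [-1.0, -0.0, -0.0]]
ft_force: [-0.2, -0.1, -1.0]
gripper_width: 0.0162
```

```bash
python3 look.py c4 wrist side
```

```text
t 22.55 [0.4649 0.0099 0.2588] F [-0.6543  0.3455 -1.0065] w 0.016499239875905566 yaw -14.898267539272599 stand x -0.19784686335360258 y 0.00040692398501820937 F along -0.7210511390371368 lat 0.165907146102952
tilt [-1.     -0.0001 -0.0005]
```

View pics/c4w.png

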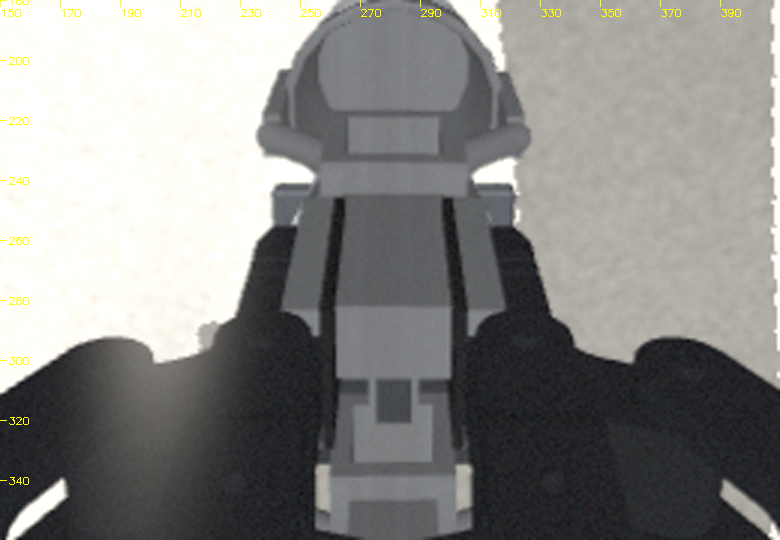

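View pics/c4d.png

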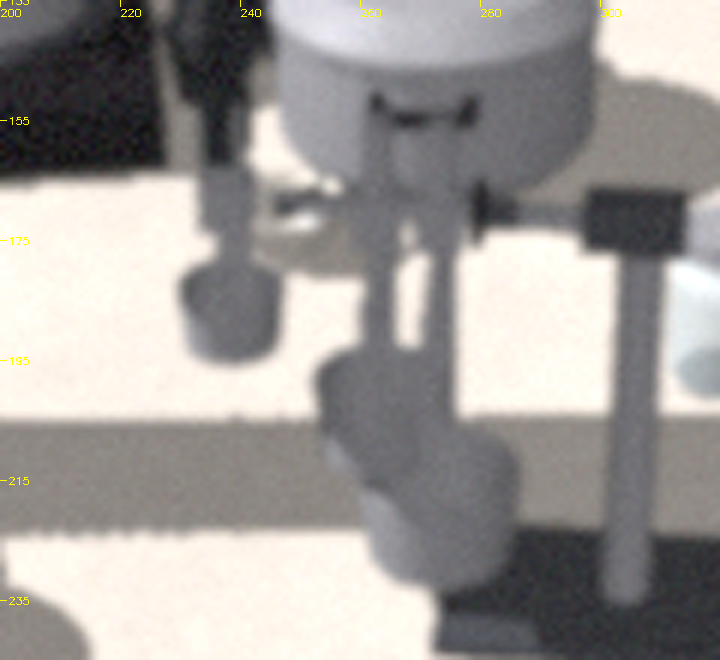

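Request:
jog_arm(
  series=[
    [0,0,0.3,0,0,0,1.2],
    [0,0,0.7,0,0,0,1.2],
    [0,0,1.2,0,0,0,1.2],
    [0,0,1.7,0,0,0,1.2],
    [0,0,2.2,0,0,0,1.2],
    [0,0,2.7,0,0,0,1.2],
    [0,0,3.2,0,0,0,1.2],
    [0,0,3.7,0,0,0,1.2],
    [0,0,4.1,0,0,0,1.2],
    [0,0,4.3,0,0,0,1.2],
    [0,0,4.3,0,0,0,1.2],
  ],
)

```text
time: 23.65
ee_pos: [0.5066, -0.0012, 0.259]
tcp_rot: [[0.0, 0.257, 0.966], [-0.0, 0.966, -0.257], [-1.0, -0.0, 0.0]]
ft_force: [1.0, 0.0, 0.6]
gripper_width: 0.0164
```

```bash
python3 look.py c5 wrist side
```

```text
t 23.75 [ 0.5064 -0.0011  0.2591] F [ 0.6065 -0.1451 -0.0519] w 0.01676072492059673 yaw -14.885229201823082 stand x -0.1548945853614152 y 0.0004735654510915621 F along 0.6233772999693821 lat 0.01553896482811131
tilt [-1.      0.      0.0005]
```

View pics/c5w.png

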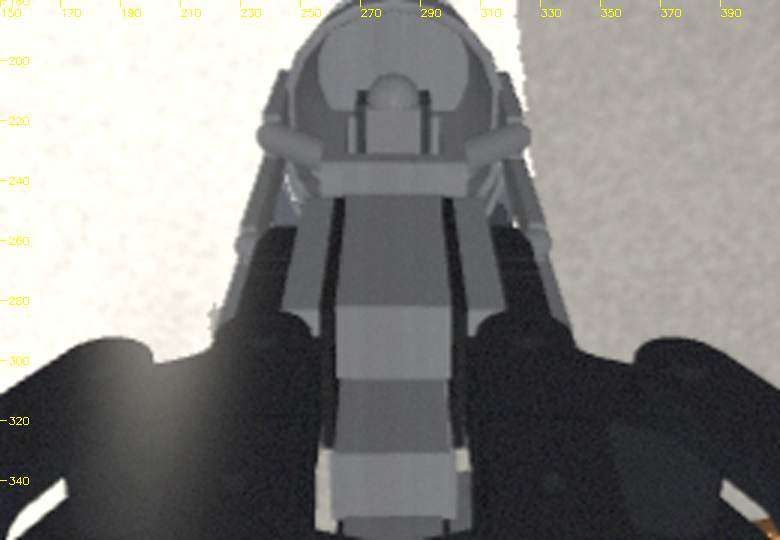

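View pics/c5d.png

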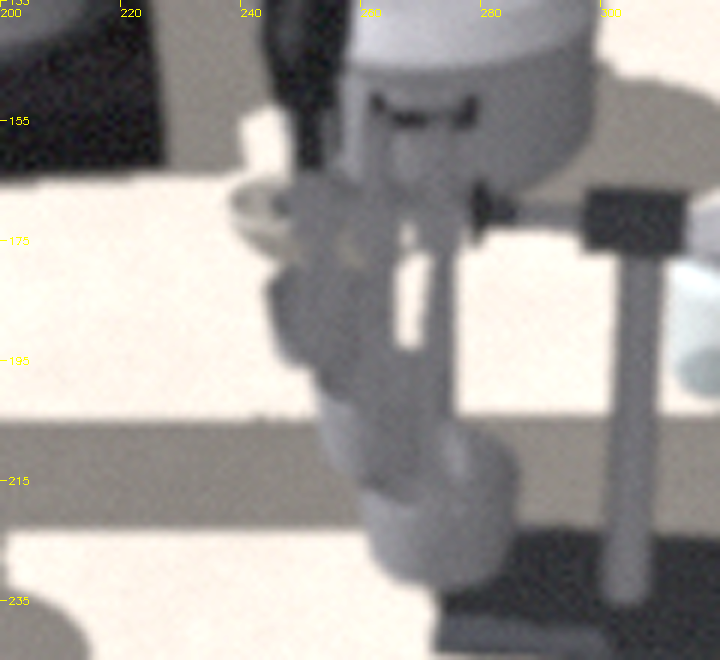

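Request:
jog_arm(
  series=[
    [0,0,0.2,0,0,0,1.2],
    [0,0,0.4,0,0,0,1.2],
    [0,0,0.6,0,0,0,1.2],
    [0,0,0.8,0,0,0,1.2],
    [0,0,1.0,0,0,0,1.2],
    [0,0,1.0,0,0,0,1.2],
  ],
)

```text
time: 24.35
ee_pos: [0.5162, -0.0037, 0.259]
tcp_rot: [[0.0, 0.257, 0.966], [-0.0, 0.966, -0.257], [-1.0, 0.0, 0.0]]
ft_force: [-0.4, 0.8, 0.5]
gripper_width: 0.016
```

```bash
python3 look.py c6 side
```

```text
t 24.4 [ 0.5162 -0.0037  0.2589] F [ 0.0526  0.0745 -1.5588] w 0.01653500446398655 yaw -14.886748537473819 stand x -0.1447886700161639 y 0.0004653414585863991 F along 0.03174419502276908 lat 0.08550341736260986
tilt [-1.     -0.      0.0003]
```

View pics/c6d.png

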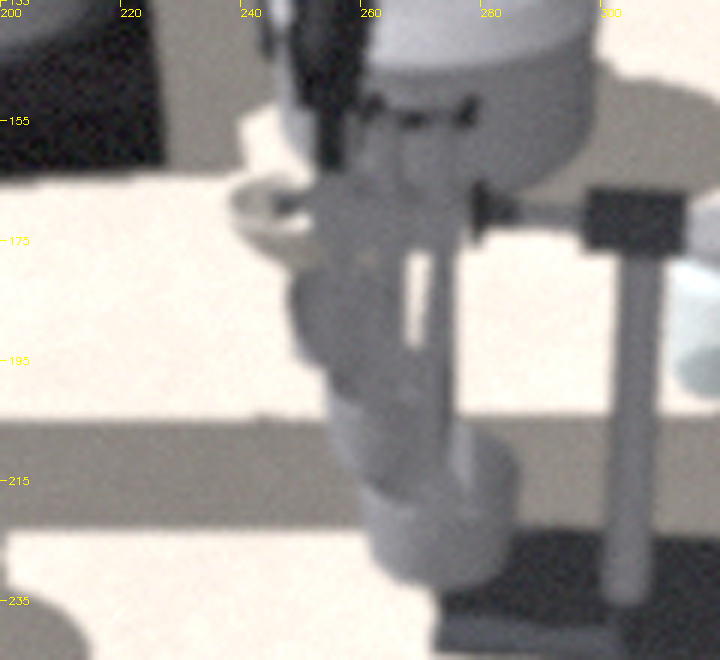

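Request:
jog_arm(
  series=[
    [0,0,0.1,0,0,0,1.2],
    [0,0,0.2,0,0,0,1.2],
    [0,0,0.3,0,0,0,1.2],
    [0,0,0.4,0,0,0,1.2],
    [0,0,0.4,0,0,0,1.2],
  ],
)

```text
time: 24.9
ee_pos: [0.5197, -0.0046, 0.259]
tcp_rot: [[-0.001, 0.257, 0.966], [0.0, 0.966, -0.257], [-1.0, -0.0, -0.001]]
ft_force: [-4.6, 1.5, 0.6]
gripper_width: 0.0163
```

```bash
python3 look.py c7 side scene
```

```text
t 25.0 [ 0.5197 -0.0046  0.259 ] F [-4.98    1.239   0.7401] w 0.016430163799323775 yaw -14.881392690955566 stand x -0.1411418371940797 y 0.000522518710463743 F along -5.131134919135892 lat -0.08140788055838205
tilt [-1.      0.     -0.0005]
```

View pics/c7d.png

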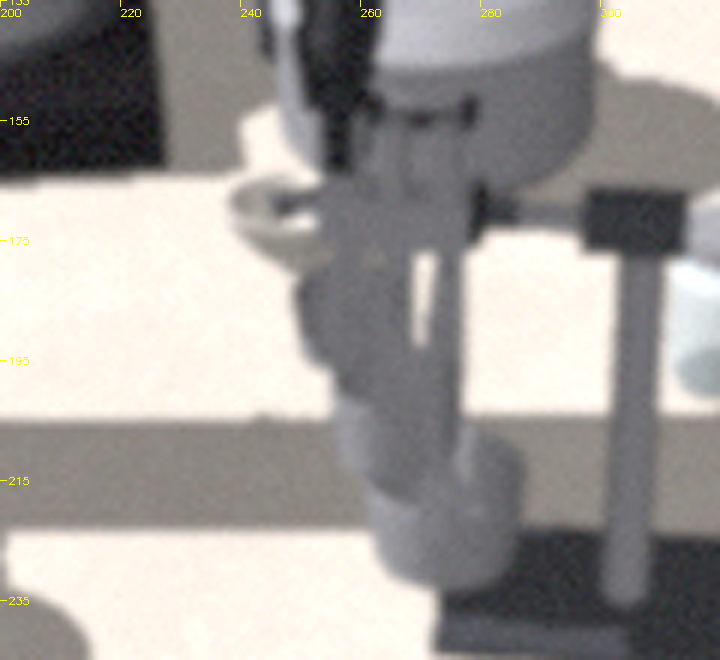

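View pics/c7s.png

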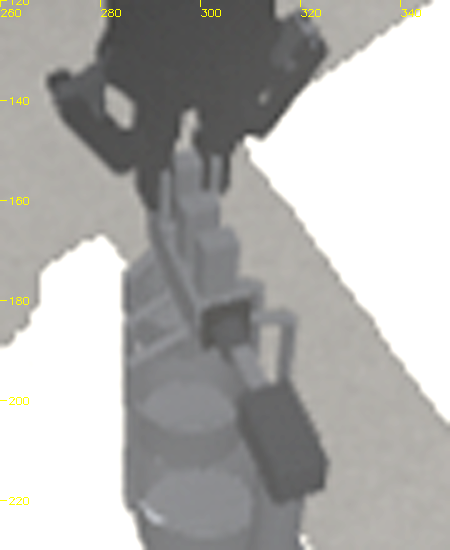

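Request:
jog_arm(
  series=[
    [0,0,0.05,0,0,0,1.2],
    [0,0,0.1,0,0,0,1.2],
    [0,0,0.15,0,0,0,1.2],
    [0,0,0.15,0,0,0,1.2],
  ],
)

```text
time: 25.4
ee_pos: [0.5209, -0.0049, 0.259]
tcp_rot: [[-0.001, 0.257, 0.966], [0.0, 0.966, -0.257], [-1.0, -0.0, -0.001]]
ft_force: [-7.6, 1.5, 2.0]
gripper_width: 0.016
```

```bash
python3 look.py c8 wrist;  python3 - <<'E'
from h import *
c=capture("wrist");crop(c,250,190,64,50,10,"c8z")
E
```

```text
t 25.45 [ 0.5209 -0.005   0.259 ] F [-8.1811  1.5932  2.7097] w 0.016369009436988918 yaw -14.882376288634758 stand x -0.1399059733193213 y 0.0004763945818225257 F along -8.315915124814506 lat -0.5610994978917577
tilt [-1.     -0.0001 -0.0013]
```

View pics/c8z.png

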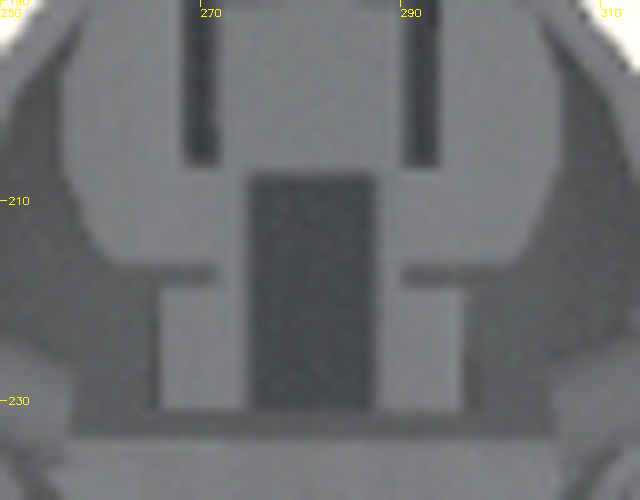

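Request:
jog_arm(
  series=[
    [0,0,0.05,0,0,0,1.2],
    [0,0,0.1,0,0,0,1.2],
    [0,0,0.1,0,0,0,1.2],
  ],
)

```text
time: 25.8
ee_pos: [0.5217, -0.0052, 0.259]
tcp_rot: [[-0.002, 0.257, 0.966], [0.0, 0.966, -0.257], [-1.0, -0.0, -0.002]]
ft_force: [-10.2, 1.7, 2.8]
gripper_width: 0.0162
```

```bash
python3 look.py c9;  python3 - <<'E'
from h import *
c=capture("wrist");crop(c,250,190,64,50,10,"c9z")
E
```

```text
t 25.8 [ 0.5217 -0.0052  0.259 ] F [-10.2169   1.6605   2.7606] w 0.016192731436420513 yaw -14.875822547175531 stand x -0.13905613842253228 y 0.00048399550348557363 F along -10.30070678603604 lat -1.0188518222096437
tilt [-1.     -0.0002 -0.0017]
```

View pics/c9z.png

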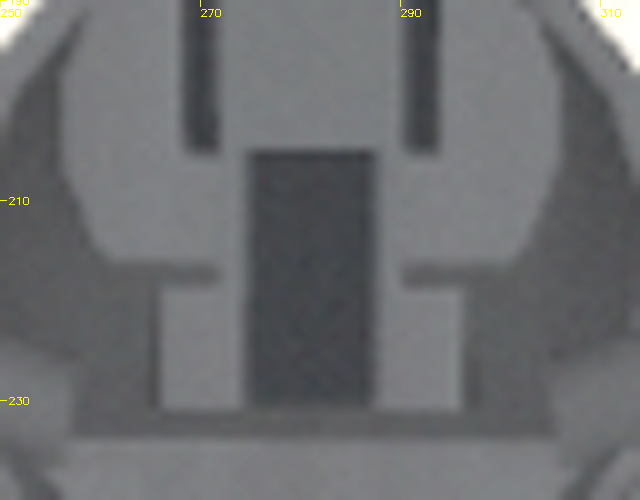

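Request:
jog_arm(
  series=[
    [0,0,0.05,0,0,0,1.2],
    [0,0,0.1,0,0,0,1.2],
    [0,0,0.1,0,0,0,1.2],
  ],
)

```text
time: 26.15
ee_pos: [0.5225, -0.0054, 0.259]
tcp_rot: [[-0.002, 0.257, 0.966], [0.0, 0.966, -0.257], [-1.0, -0.0, -0.002]]
ft_force: [-10.1, 2.2, 3.3]
gripper_width: 0.0161
```

```bash
python3 look.py c10;  python3 - <<'E'
from h import *
c=capture("wrist");crop(c,250,190,64,50,10,"c10z")
E
```

```text
t 26.15 [ 0.5225 -0.0054  0.259 ] F [-10.1063   2.1945   3.2972] w 0.01606008930894888 yaw -14.878132528806546 stand x -0.13818731985408672 y 0.0004588863715836444 F along -10.330973475902603 lat -0.4743628656839966
tilt [-1.     -0.0002 -0.0022]
```

View pics/c10z.png

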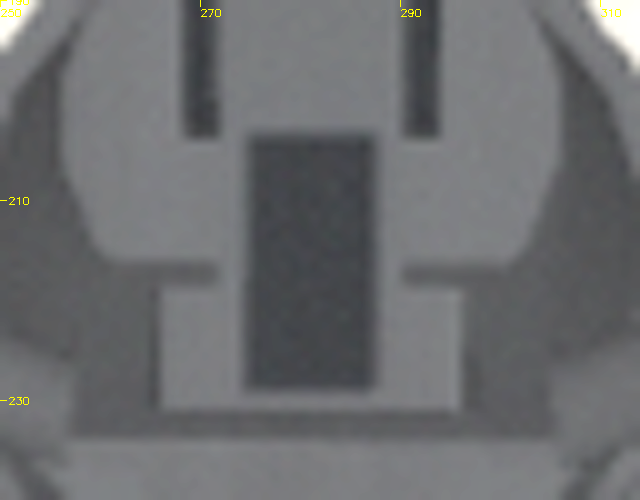

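Request:
jog_arm(
  series=[
    [0.1,0,0,0,0,0,1.2],
    [0.2,0,0,0,0,0,1.2],
    [0.3,0,0,0,0,0,1.2],
    [0.4,0,0,0,0,0,1.2],
    [0.4,0,0,0,0,0,1.2],
  ],
)

```text
time: 26.7
ee_pos: [0.5225, -0.0053, 0.2552]
tcp_rot: [[-0.002, 0.257, 0.966], [0.001, 0.966, -0.257], [-1.0, 0.0, -0.002]]
ft_force: [-12.6, 3.3, 5.5]
gripper_width: 0.0161
```

```bash
python3 look.py c11;  python3 - <<'E'
from h import *
c=capture("wrist");crop(c,250,190,64,50,10,"c11z")
E
```

```text
t 26.7 [ 0.5225 -0.0053  0.2552] F [-12.5999   3.273    5.4758] w 0.016137539184373505 yaw -14.873589913588111 stand x -0.13828700026507812 y 0.0005875554905588887 F along -13.017844233964317 lat -0.07234784461955274
tilt [-1.      0.0001 -0.002 ]
```

View pics/c11z.png

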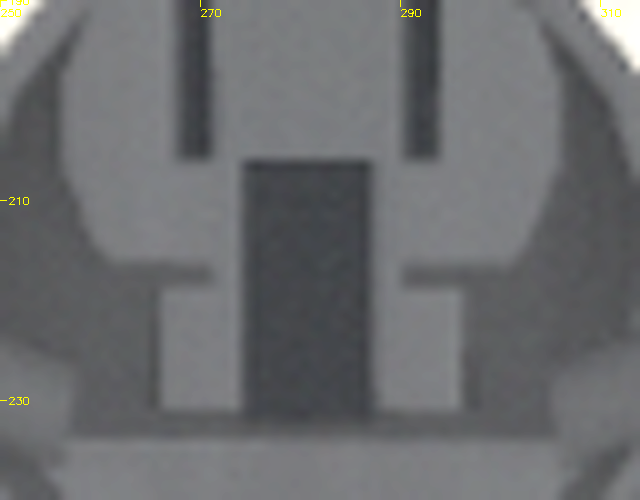

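Request:
jog_arm(
  series=[
    [0,0,-0.05,0,0,0,1.2],
    [0,0,-0.1,0,0,0,1.2],
    [0,0,-0.15,0,0,0,1.2],
    [0,0,-0.2,0,0,0,1.2],
    [0,0,-0.2,0,0,0,1.2],
  ],
)

```text
time: 27.25
ee_pos: [0.5214, -0.0051, 0.2549]
tcp_rot: [[0.0, 0.257, 0.966], [-0.0, 0.966, -0.257], [-1.0, -0.0, 0.0]]
ft_force: [-0.4, -0.5, -2.5]
gripper_width: 0.0165
```

```bash
python3 look.py c12;  python3 - <<'E'
from h import *
c=capture("wrist");crop(c,250,190,64,50,10,"c12z")
E
```

```text
t 27.25 [ 0.5214 -0.0051  0.2549] F [-0.4133 -0.4622 -2.4621] w 0.016459554547380746 yaw -14.887225156793182 stand x -0.13937302777149596 y 0.00042263773692585715 F along -0.28070622789982397 lat -0.5528388345504699
tilt [-1.     -0.0001  0.0003]
```

View pics/c12z.png

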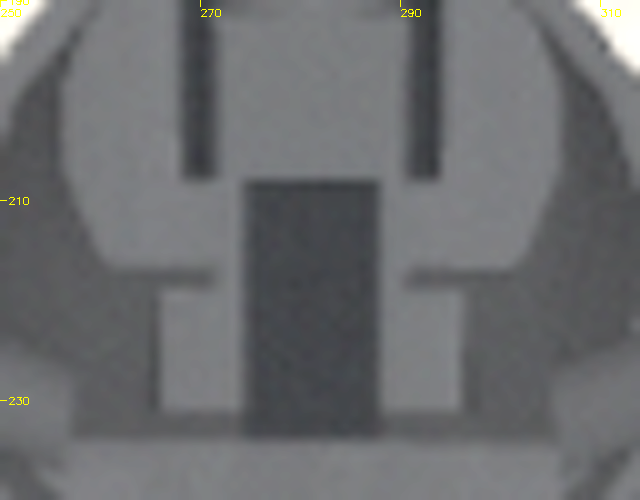

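Request:
jog_arm(
  series=[
    [0.03,0,0,0,0,0,1.2],
    [0.03,0,0,0,0,0,2.2],
    [0.03,0,0,0,0,0,3],
    [0,0,0,0,0,0,4],
    [0,0,0,0,0,0,5],
    [0,0,0,0,0,0,5],
    [-2,0,0,0,0,0,5],
    [-5,0,0,0,0,0,5],
    [-9,0,0,0,0,0,5],
    [-12,0,0,0,0,0,5],
    [-12,0,0,0,0,0,5],
  ],
)

```text
time: 28.4
ee_pos: [0.5219, -0.0051, 0.3793]
tcp_rot: [[0.007, 0.257, 0.966], [-0.001, 0.966, -0.257], [-1.0, 0.001, 0.007]]
ft_force: [0.6, -0.0, -1.1]
gripper_width: 0.0496
```

```bash
python3 look.py d1 wrist side scene;  python3 - <<'E'
from h import *
c=capture("wrist");crop(c,220,80,130,160,4,"d1z")
import pickle
crop(pickle.load(open("d1.pkl","rb"))["side"],235,140,60,100,6,"d1dz")
E
```

```text
t 28.55 [ 0.5212 -0.0051  0.3741] F [0.0535 0.3299 0.4013] w 0.049970982081102025 yaw -14.88559728153327 stand x -0.1396079651455686 y 0.0004324870664534075 F along -0.03298543853192854 lat 0.33259998588980333
tilt [-1.     -0.0002 -0.0011]
```

View pics/d1z.png

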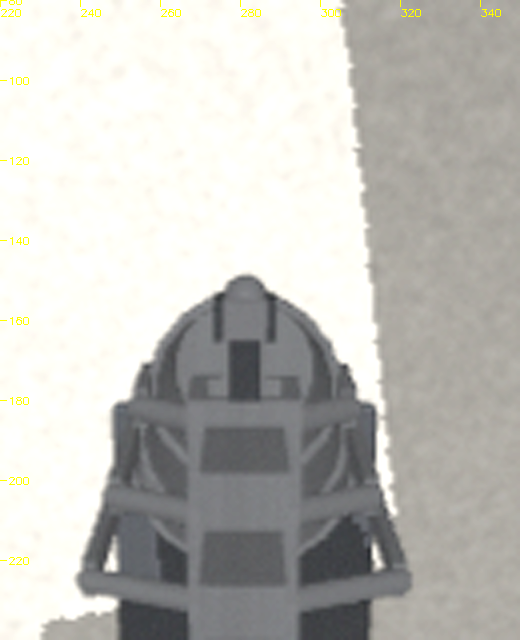

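View pics/d1dz.png

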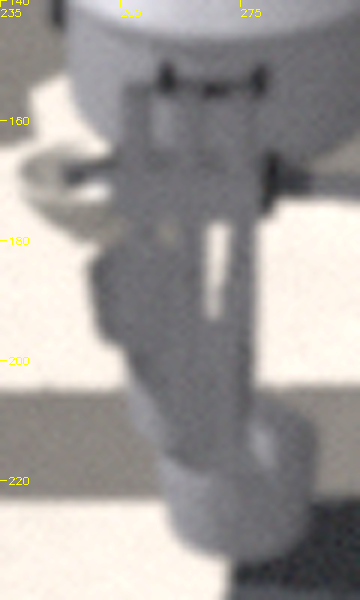

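View pics/d1s.png

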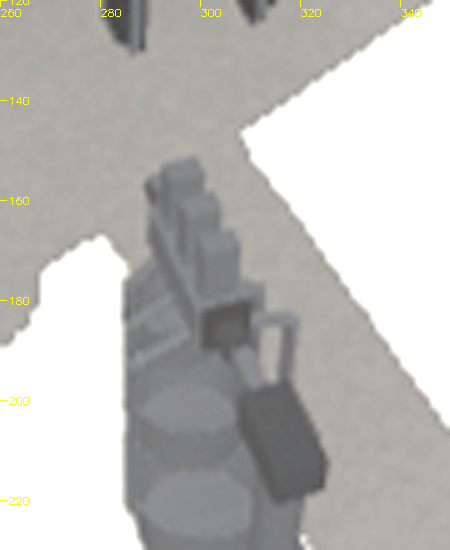

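Request:
jog_arm(
  series=[
    [0,0,0,0,0,0,5],
    [0,0,0,0,0,0,5],
    [0,0,0,0,0,0,5],
    [0,0,0,0,0,0,5],
    [0,0,0,0,0,0,5],
    [0,0,0,0,0,0,5],
  ],
)

```text
time: 29.2
ee_pos: [0.5213, -0.0051, 0.375]
tcp_rot: [[0.0, 0.257, 0.966], [-0.0, 0.966, -0.257], [-1.0, -0.0, 0.0]]
ft_force: [-0.4, -0.6, 0.3]
gripper_width: 0.05
```

Run:
```python
from h import *
import pickle
o=pickle.load(open("d1.pkl","rb"))
C0=pickle.load(open("c0.pkl","rb"))
for k in("side","scene"):
    c=capture(k);a=cv2.GaussianBlur(c["image"],(3,3),0).astype(int);b=cv2.GaussianBlur(o[k]["image"],(3,3),0).astype(int)
    d=np.abs(a-b).max(2); r=(slice(140,240),slice(240,300)) if k=="side" else (slice(150,240),slice(280,325))
    print(k,d[r].max(),(d[r]>25).sum())
c=capture("wrist");crop(c,245,140,80,100,6,"d2z")
crop(capture("scene"),0,100,420,300,1,"d2all")
```

```text
side 4 0
scene 1 0
```

View pics/d2z.png

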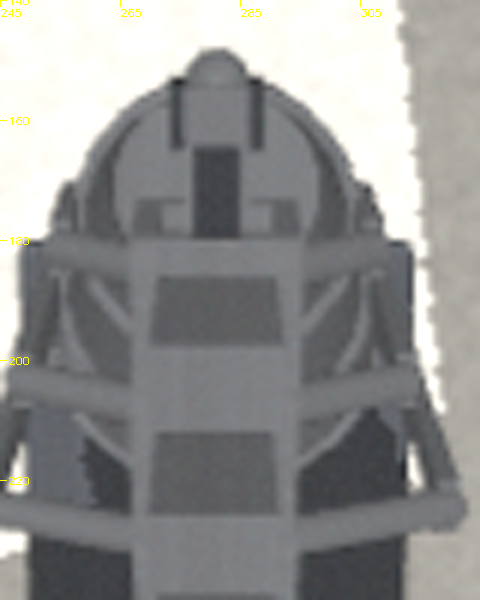

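View pics/d2all.png

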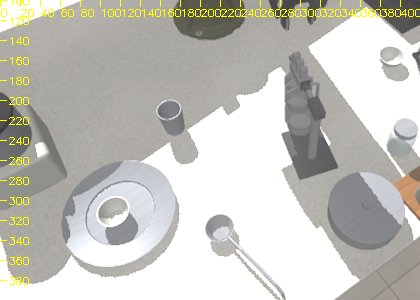

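Three loops sit touching in a row (small tab at about (281,192), the next at about (281,218)). The whole barb, about (281,164–179), is visible in front of the small loop. Nothing moved between the two pictures, and the bystanders are where they started.

```bash
python3 -c "
from station import hand_in
print(hand_in())"
```

```text
the job is handed in; nothing more can be done
None
```

I hung the three pails on the arm of the hook stand in order: large, then middle, then small. With the small one still in the gripper I pressed the row about 3 mm into the sprung buffer. The force at the wrist peaked near 13 N, against the 20 N limit. I lowered the small loop onto the arm, eased back until the barb held the row, let go and raised the gripper clear. I handed the job in at about 29 s; no verdict was reported.

**Last checks:**
- **Barb:** the wrist picture shows the whole barb in front of the small pail's loop. When I eased back, the push force fell to about 0 N.
- **Row:** in the pictures the loops sit touching and level, roughly 24 mm apart. The small loop ended at about stand x = -0.139 m, inside its -0.158 to -0.100 m band.
- **Stillness:** side and scene pictures taken over 0.6 s apart showed no movement.
- **Other things on the table:** they look unmoved by eye in the scene picture; I did not measure their positions.

**Disagreements:** the arm's pull-out e came out between 23 and 28 mm depending on the feature measured. The stand's base plate measured about 2 % small in the wrist camera. Because of that I judged the final push by force and by sight of the barb, not by distance.

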